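# Offer up the lens arm to the bench magnifier's hinge

## Task

Put the lens arm back up to the bench magnifier's stand. First turn the lock collar on the post clockwise by its lever until the lever stands between the pair of engraved lines, the locked mark, so that the hinge block is clamped on its post; then pick up the lens arm, bring its knuckle in between the two knuckles on the block so that the pin holes line up, and keep holding it there, level and free in the gripper without leaning on the stand, so that a colleague can push the pin through. Finish while holding it, with the collar still locked, and leave the reagent bottle, the tip box and the hinge pin where they are.

Things in the scene. Friction and masses are not known exactly. Their poses are not given: they have to be found in the camera images.
- stand: Fixed magnifier stand; origin on the bench under its 28 mm post. Base plate 150 (x) by 160 (y) by 18 mm, from y -110 to +50. On the post, upward: flange with engraved marks (100 mm across, top at 80), dark lock collar (72 across, 81 to 101), hinge block (56 by 44, 103 to 140), post end at 144 mm. The fixed hinge leaf is on the block's -y side, where the lens arm belongs.
- stand_hole (a point): Centre of the fixed pin holes, 45 mm in front (-y) of the post's axis, 122 mm above the bench. Axes as the stand's: x along the holes, z up. Two fixed knuckles (22 mm outside, 12 mm bore, 18 mm long) sit at x -22 and +22 mm; the 26 mm gap between them is open above, below and in front; the fixed leaf's plate stands 19 mm behind the axis.
- lock_collar (a joint): Angle of the lock collar, rad, growing clockwise seen from above. At 0 (open) the lever points along the stand's -x axis, over the single engraved line. Locked mark: 1.2 (lever between the pair of engraved lines); it turns on past that, to a stop at 1.5. Stays where it is left; turning takes about 2.5 N at the lever's end.
- lever_grip (a point): Point on the axis of the collar lever's black round handle (14 mm thick, 34 mm long, level, radial), 79 mm from the post's axis and 100 mm above the bench; turns with the collar: the handle points outward along this point's -x axis. Free space below it down to the base plate or bench.
- lens_grip (a point): Loose lens arm, about 0.3 kg, lying flat: centre of its straight bar, 11 mm up, within 5 mm of the centre of mass. Bar 16 mm wide (x), 22 mm high, along y from -50 to +56 mm. At -y a round lens in a white ring (100 mm across, 22 high, centre at y -105); at +y the steel leaf (62 mm wide plate at y +70) and the knuckle.
- lens_hole (a point): Centre of the pin hole in the lens arm's single knuckle (22 mm outside, 12 mm bore, 20 mm long), 95 mm along +y from lens_grip. x runs along the pin hole; when the hinge is matched with the arm level, all axes of lens_hole and stand_hole agree and the points coincide.
- reagent_bottle: Bystander: brown bottle, 60 mm across, 110 mm high; origin under its centre.
- tip_box: Bystander: pipette tip box, 89 by 124 by 65 mm; origin under its centre.
- hinge_pin: Bystander: steel hinge pin for the colleague, 8 mm thick, 83 mm long along y, lying on the bench; origin under its middle.
Not all that is in view belongs to the job. What is shaped like the stand but green is not meant.

How it is judged (in metres and radians):
On the way, in this order (a step that is already met when the one before it is completed fails the run):
1. the collar is turned to its locked mark (value of joint lock_collar between 1.1 and 1.3 rad), for 0.2 s.
2. then the lens arm is lifted off the bench (height (world z) of lens_grip above 0.05 m), for 0.2 s.
At the end, for the whole second after the job is handed in: Collar within 0.1 rad of its mark (1.2); lens_hole within 3 mm of stand_hole in y and z and 5 mm in x (stand axes), hole axes parallel within 0.09 rad, arm level within 0.2 rad, still, gripped by the fingers, pressing on the stand with under 5 N (all of step 1 and y of lens_hole in the frame of stand_hole between -0.003 and 0.003 m and z of lens_hole in the frame of stand_hole between -0.003 and 0.003 m and x of lens_hole in the frame of stand_hole between -0.005 and 0.005 m and angle between the x axis of lens_hole and the x axis of stand_hole, either way round below 0.09 rad and angle between lens_hole's own z axis and vertical below 0.2 rad and contact force between lens_arm and the fingers above 1.5 N and contact force between lens_arm and stand below 5 N and linear speed of lens_arm below 0.02 m/s); the arm keeps its last pose, push and grip.
It fails at once if the reagent bottle is pushed away or tipped over (distance of reagent_bottle from where it was at the start of the episode above 0.03 m or angle between reagent_bottle's own z axis and vertical above 0.5 rad).
It fails at once if the tip box is pushed away (distance of tip_box from where it was at the start of the episode above 0.03 m).
It fails at once if the hinge pin is pushed away (distance of hinge_pin from where it was at the start of the episode above 0.03 m).
It also fails if it takes over 67 s, if anything falls off the work surface, if the arm or the gripper's body presses on something with over 40 N, if the wrist force passes 120 N, or if a joint passes its speed limit or range.

## Robot

A 6-joint arm with a two-finger parallel gripper is mounted at the origin on the work surface. World frame = base frame: x ahead of the robot, y to its left, z up, the work surface at z = 0. Lengths are in m, angles in degrees, forces in N, time in s.
With the tool pointing down it reaches from about 0.25 to 0.725 m from the base axis. Payload 9.7 kg.
Tool frame: the origin (TCP) lies at the very end of the fingers, on their centre line; the grasp point (between the pads) lies hold_point_z behind it (hold_point_z is the distance from the TCP to the grasp point, in m); z points along the fingers, y is the direction in which the jaws open and shut (so a half turn about z gives the same grasp; the last joint's range is limited). The gripper opens to 85 mm and grips with 20 to 120 N. Pads are 22 mm wide; open, the fingers measure 114 mm over their backs; the gripper's body (76 mm by 85 mm) begins 54 mm behind the grasp point. The pads swing forward as they close: fully open they stand 13 mm farther back than shut.
Start: joints at [-69.328, 4.979, 10.078, 95.1, 0, 90], TCP at [0.194, -0.515, 0.197] pointing down, gripper open.
Joint ranges: [-179.16, 179.16], [-48.56, 103.87], [-65.8, 70.77], [-126.05, 130.52], [-82.76, 87.17], [-180, 180]. Speed limits (degrees/s): [127.2, 127.2, 147.25, 180, 180, 180].

## Interface

Orientations are given as a 3x3 rotation matrix whose columns are the frame's x, y, z axes.
In Python, from cell import get_state, read_camera, camera_info, close_job, look_for, silhouettes, hold_point_z gives the robot as it stands.
- The arm moves only by the shell command python3 -m creep 'ROWS' [OPENING]. ROWS is JSON, a list of rows, each a list of 2 entries, a list of its own where there are three numbers: the shift along the tool's x, y, z in cm, then the turn about the tool's z in degrees. A call has 1 to 5 rows; each row shifts and turns the commanded pose from where the row before left it, along the tool's axes as they then stand; what a row does not reach is not made up. A row lasts 1/12 s, in which the tool goes at most 41.7 mm and 7.16 degrees, less where a joint would pass 70% of its speed; a pose out of reach is approached as far as the arm can. A call is refused whole if a number of a shift passes 4.17 or a number of a turn 7.16, either way. A call with a gripper value outside its range is refused whole. OPENING is the opening, from -1 (shut) to 1 (fully open), so that 0 is half open, set as the call begins (- or left out, the last holds). The fingers move at their own pace and stop on an object; the grip force is fixed at half the most. Time passes only in rows, so rows that do not move let the fingers close. It gives the time, the measured TCP pose, the force and the opening at its end, in the units of the state.
- get_state(): the state, without advancing time (a new reading comes with each control period).
- read_camera(name): name is "side" or "top" or "wrist"; returns the picture (480x640x3 uint8, blue, green, red); there is no depth.
- camera_info(name): a dict with "camera_matrix" (3x3 intrinsics, pixels), "dist_coeffs" ([k1, k2, p1, p2, k3] as OpenCV has them; the pictures are not rectified), "R" (3x3) and "t" (3): a world point X has camera coordinates R X + t; the wrist camera has in their place "hand_eye" (4x4, takes a point from camera to tool coordinates, whose origin is the TCP and whose axes are the flange's). Camera axes: x right, y down, z forward; pixel columns grow to the right and rows downward; lengths in m; the calibration is good to about 2 mm. A picture is of the moment at which its call begins: read the wrist's pose just before it. camera_info takes no time and is no camera call.
- close_job(): hands the job in, once; it reports no verdict.
Trained networks look in the newest picture that a camera, given by its name, has taken for a name from the list of things; names that differ only in an ending like _2 or _b are one class to them, and where a whole thing is asked for, a point or a joint stands for the part that bears it (a point fixed in the world has none). Each returns a list of dicts, best first, with "conf" (0 to 1); they miss things now and then, are a little off and sometimes report something else, mostly with a low value. They report only what shows in the picture. A call takes as long as a camera call. They do not tell look-alikes from the thing itself.
- look_for(thing, camera): "xy" ([column, row] in pixels, amid what is visible of it).
- silhouettes(thing, camera): "region" (480x640 bool, what is visible of it) and "xy" ([column, row] in pixels, amid what is visible of it).
The state is a dict: "time_s": time; "qpos": joint angles; "dq": joint speeds; "effort": joint torques, N m; "tcp_pos": TCP position; "eef_rot": TCP orientation; "contact_force": force on the tool from outside, world axes, zero at the start; "wrist_torque": the same for the moment, N m; "width": opening from 0.0 (shut) to 1.0 (fully open).
Only numpy, scipy, OpenCV 4.12 (cv2) and the standard library are available. Lean on these libraries where they do the work, as an engineer would, in place of code of your own. Each camera call takes 0.05 s, during which the arm holds its last target.

## Working session

There is one attempt and no reset: what is moved stays moved. The work goes in short steps, Python scripts to look and compute and a shell command to move; the robot and the scene stay as the last step left them, time stands still between calls to the robot, and variables do not carry over. Pictures are saved under pics/ and viewed, and the job is handed in when it is done.

```bash
ls; mkdir -p pics
python3 - <<'E'
from cell import *
import cv2,numpy as np
s=get_state();print(s, hold_point_z)
for c in("side","top","wrist"):
    cv2.imwrite(f"pics/{c}0.png",read_camera(c)); i=camera_info(c); print(c,i)
E
```

```text
pics
{'time_s': 0.0, 'qpos': array([-6.93275980e+01,  5.01135386e+00,  1.00331788e+01,  9.50975388e+01,
       -2.26039441e-04,  8.99979349e+01]), 'dq': array([ 0.04501916,  0.01082663,  0.06253012, -0.02365132,  0.01600126,
        0.0584278 ]), 'effort': array([-2.25265967e-04, -5.20381773e+01,  4.64811873e+01,  1.60020887e-02,
        4.16513842e-05,  3.33622729e-06]), 'tcp_pos': array([ 0.19406773, -0.51433803,  0.19596922]), 'eef_rot': array([[ 9.35601456e-01,  3.53057636e-01, -4.70197303e-04],
       [ 3.53057949e-01, -9.35600641e-01,  1.23498079e-03],
       [-3.89750088e-06, -1.32145672e-03, -9.99999127e-01]]), 'contact_force': array([0.23151592, 0.33487481, 0.4147887 ]), 'wrist_torque': array([ 0.03645814,  0.0068193 , -0.00396134]), 'width': 0.9971251731477724} 0.0187
side {'camera_matrix': array([[617.29117387,   0.        , 326.20841683],
       [  0.        , 617.29117387, 243.11323897],
       [  0.        ,   0.        ,   1.        ]]), 'dist_coeffs': array([-0.21896988,  0.        ,  0.        ,  0.        ,  0.        ]), 'R': array([[-0.88079062, -0.47334062, -0.01
[... 540 characters left out ...]
749,  0.00198856, -0.99380976]]), 't': array([0.08802534, 0.61746042, 0.96534073])}
wrist {'camera_matrix': array([[337.95460262,   0.        , 321.96303101],
       [  0.        , 337.95460262, 240.58676447],
       [  0.        ,   0.        ,   1.        ]]), 'dist_coeffs': array([0.00747879, 0.        , 0.        , 0.        , 0.        ]), 'hand_eye': array([[-8.27190829e-04, -9.62497990e-01, -2.71287550e-01,
         6.88907743e-02],
       [ 9.99999529e-01, -6.58642550e-04, -7.12337552e-04,
         1.62290736e-03],
       [ 5.06941938e-04, -2.71288011e-01,  9.62498082e-01,
        -1.76164772e-01],
       [ 0.00000000e+00,  0.00000000e+00,  0.00000000e+00,
         1.00000000e+00]])}
```

View pics/side0.png

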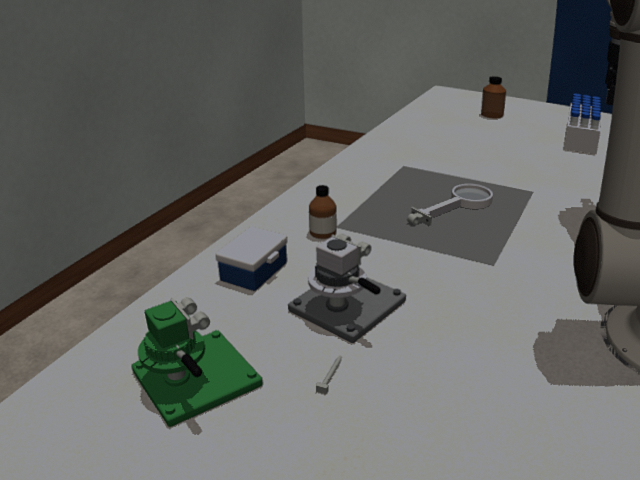

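View pics/top0.png

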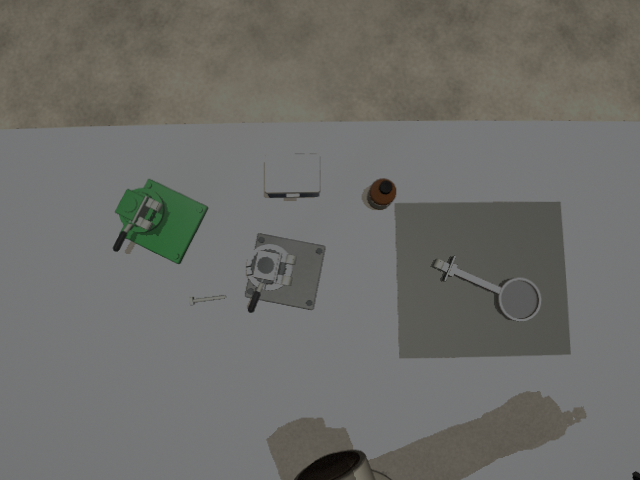

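View pics/wrist0.png

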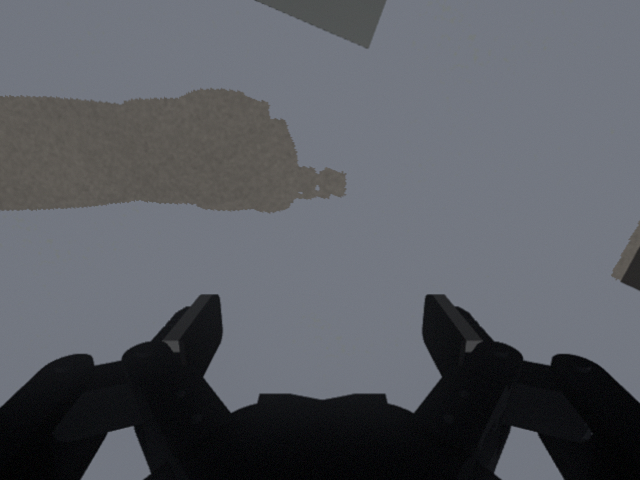

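```bash
cat > h.py <<'E'
from cell import *
import cv2,numpy as np
np.set_printoptions(precision=4,suppress=True)
def proj(cam,X,st=None):
    i=camera_info(cam);X=np.atleast_2d(np.asarray(X,float))
    if cam=="wrist":
        T=np.eye(4);T[:3,:3]=st["eef_rot"];T[:3,3]=st["tcp_pos"]
        M=np.linalg.inv(T@i["hand_eye"]);R,t=M[:3,:3],M[:3,3]
    else:R,t=i["R"],i["t"]
    p,_=cv2.projectPoints(X,cv2.Rodrigues(np.array(R))[0],np.array(t),i["camera_matrix"],i["dist_coeffs"])
    return p[:,0]
def ray(cam,px,st=None):
    i=camera_info(cam)
    if cam=="wrist":
        T=np.eye(4);T[:3,:3]=st["eef_rot"];T[:3,3]=st["tcp_pos"]
        M=T@i["hand_eye"];Rc,o=M[:3,:3],M[:3,3]
    else:Rc=np.array(i["R"]).T;o=-Rc@np.array(i["t"])
    u=cv2.undistortPoints(np.array([[px]],float),i["camera_matrix"],i["dist_coeffs"])[0,0]
    return o,Rc@np.array([u[0],u[1],1.])
def onz(cam,px,z,st=None):
    o,d=ray(cam,px,st);return o+d*(z-o[2])/d[2]
E
python3 - <<'E'
from h import *
for c in("top","side"):
    read_camera(c)
    for n in("stand","lock_collar","lever_grip","lens_grip","lens_hole","stand_hole","reagent_bottle","tip_box","hinge_pin"):
        print(c,n,[(np.round(d["xy"]).tolist(),round(d["conf"],2)) for d in look_for(n,c)])
print(get_state()["time_s"])
E
```

```text
top stand [([156.0, 217.0], 0.97), ([284.0, 273.0], 0.91)]
top lock_collar [([127.0, 227.0], 0.96), ([254.0, 280.0], 0.75), ([380.0, 192.0], 0.25)]
top lever_grip [([257.0, 292.0], 0.81), ([129.0, 230.0], 0.63)]
top lens_grip [([510.0, 294.0], 0.84), ([201.0, 301.0], 0.58)]
top lens_hole [([511.0, 294.0], 0.85)]
top stand_hole [([284.0, 271.0], 0.93), ([161.0, 221.0], 0.77), ([511.0, 293.0], 0.63)]
top reagent_bottle [([380.0, 192.0], 0.79)]
top tip_box [([290.0, 178.0], 0.66)]
top hinge_pin [([205.0, 301.0], 0.66), ([290.0, 176.0], 0.45)]
side stand [([343.0, 297.0], 0.68), ([186.0, 371.0], 0.61)]
side lock_collar [([340.0, 278.0], 0.84), ([176.0, 352.0], 0.57)]
side lever_grip [([174.0, 350.0], 0.73), ([344.0, 279.0], 0.64)]
side lens_grip [([460.0, 202.0], 0.74)]
side lens_hole [([459.0, 203.0], 0.8), ([326.0, 378.0], 0.6)]
side stand_hole [([185.0, 365.0], 0.72), ([341.0, 297.0], 0.68)]
side reagent_bottle [([324.0, 213.0], 0.74)]
side tip_box [([253.0, 258.0], 0.58)]
side hinge_pin [([324.0, 378.0], 0.8)]
1.15
```

Scene: the grey stand is at top px (284,273) and side px (343,297). The green look-alike stand is at top px (156,217). There is one lens arm, at top px (440–540, 258–320). The bottle is at (380,192); a second bottle shows only in the far background of the side view. The tip box is at (290,176) and the pin at (208,299). I choose the grey stand, with its lever handle at top px (254,300), and check it in close crops.

Run:
```python
from h import *
a=cv2.imread("pics/top0.png");b=cv2.imread("pics/side0.png")
c=cv2.resize(a[220:320,225:345],None,fx=6,fy=6,interpolation=cv2.INTER_CUBIC);cv2.imwrite("pics/c1.png",cv2.convertScaleAbs(c,alpha=1.4))
c=cv2.resize(a[240:340,425:555],None,fx=6,fy=6,interpolation=cv2.INTER_CUBIC);cv2.imwrite("pics/c2.png",c)
c=cv2.resize(b[225:345,280:415],None,fx=5,fy=5,interpolation=cv2.INTER_CUBIC);cv2.imwrite("pics/c3.png",cv2.convertScaleAbs(c,alpha=1.4))
```

```text
(no output)
```

View pics/c1.png

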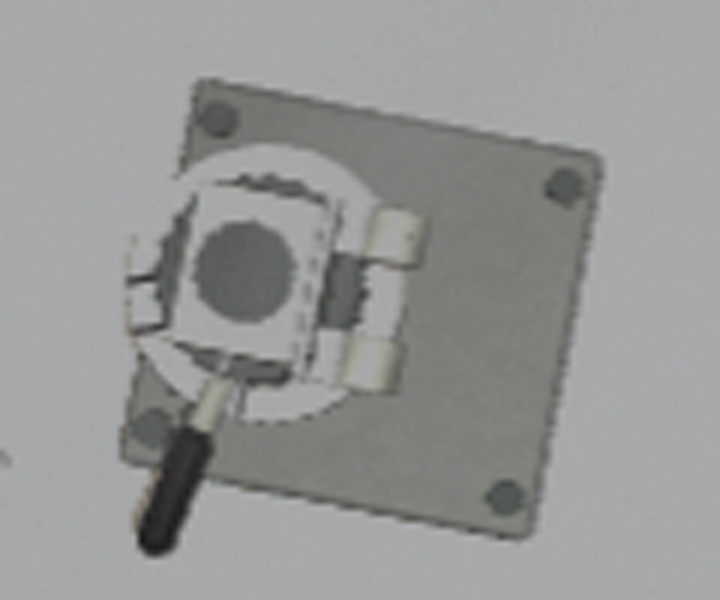

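View pics/c2.png

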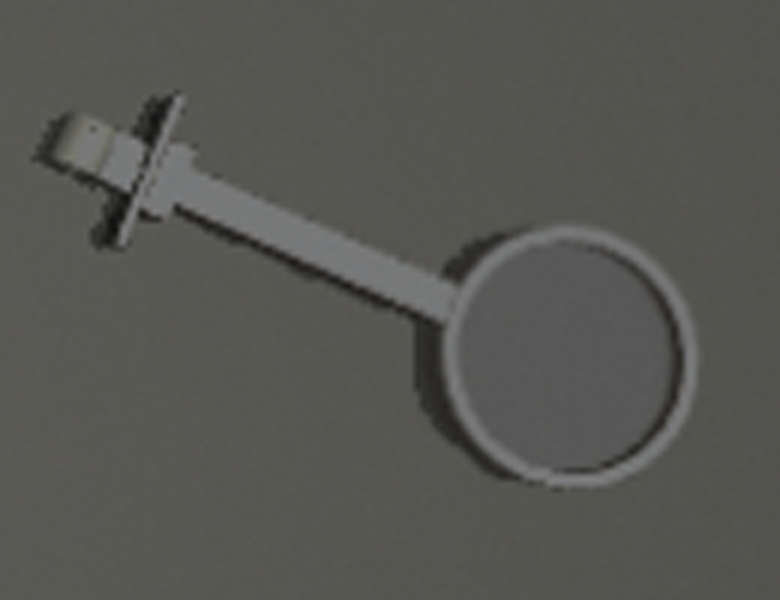

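View pics/c3.png

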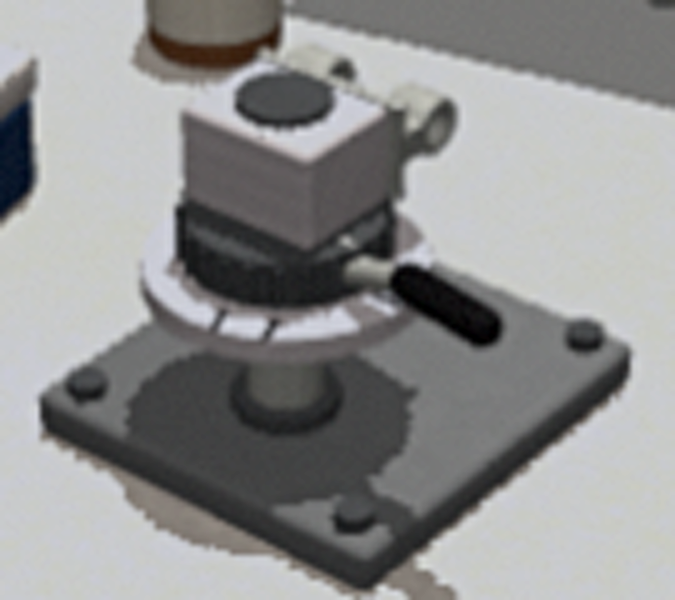

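```bash
cat >> h.py <<'E'
from scipy.optimize import least_squares
def place(p,P):
    c,s=np.cos(p[2]),np.sin(p[2]);P=np.atleast_2d(P)
    return np.c_[p[0]+c*P[:,0]-s*P[:,1],p[1]+s*P[:,0]+c*P[:,1],P[:,2]]
E
python3 - <<'E'
from h import *
m=lambda a,k,o:np.array(a,float)/k+np.array(o)
S=np.array([[75,50,18],[75,-110,18],[-75,-110,18],[-75,50,18],[0,0,144]])/1e3
T=m([[197,80],[603,158],[528,540],[122,458],[245,270]],6,(225,220))-.5
S2=np.array([[75,50,18],[-75,50,18],[-75,-110,18],[0,0,144]])/1e3
U=m([[42,398],[367,572],[630,348],[285,97]],5,(280,225))-.5
f=lambda p:np.r_[(proj("top",place(p,S))-T).ravel(),(proj("side",place(p,S2))-U).ravel()]
r=least_squares(f,[.5,.2,0]);print(r.x,np.degrees(r.x[2]));print(np.round(f(r.x),1))
p=r.x
# lever: px ends of handle in top: outer tip, inner end
def lv(a,rr,z=.100): # direction: from -x, clockwise
    return np.array([-rr*np.cos(a),rr*np.sin(a),z])
L=m([[155,540],[200,435]],6,(225,220))-.5
L2=m([[487,327],[407,280]],5,(280,225))-.5
g=lambda q:np.r_[(proj("top",place(p,[lv(q[0],.094),lv(q[0],.064)]))-L).ravel(),(proj("side",place(p,[lv(q[0],.094),lv(q[0],.064)]))-L2).ravel()]
r2=least_squares(g,[0.1]);print("collar",r2.x,np.round(g(r2.x),1))
for a in(r2.x[0],.6,1.2):print(a,place(p,lv(a,.079)))
print("hole",place(p,[0,-.045,.122]))
Q=np.array([[0,-105,22],[0,95,22],[0,-50,22],[0,56,22]])/1e3
V=m([[570,357],[85,142],[440,296],[190,180]],6,(425,240))-.5
k=lambda p:(proj("top",place(p,Q))-V).ravel()
r3=least_squares(k,[.5,-.3,0]);print("lens",r3.x,np.degrees(r3.x[2]),np.round(k(r3.x),1))
print(place(r3.x,[0,.095,.011]))
for n,px in(("bottle",(380,195)),("box",(292,180)),("pin",(208,299))):print(n,onz("top",px,0.0))
E
```

```text
[ 0.5659  0.1873 -0.2012] -11.529149154820207
[-0.6 -0.  -0.  -0.1  0.1  1.2 -1.4  1.4 -0.6  0.8 -2.  -1.1 -0.1 -2.9
  1.1 -1.1 -0.4 -0.4]
collar [0.1649] [ 0.8 -0.4 -1.5  3.5 -1.5 -0.7  1.5  1.1]
0.16490823249207776 [[0.4921 0.2156 0.1   ]]
0.6 [[0.5109 0.244  0.1   ]]
1.2 [[0.5525 0.2651 0.1   ]]
hole [[0.5569 0.1432 0.122 ]]
lens [ 0.5341 -0.2822 -0.4372] -25.05129731102135 [ 0.2 -0.2  0.9 -0.3 -0.1  0.1 -1.   0.4]
[[ 0.5744 -0.1961  0.011 ]]
bottle [ 0.7385 -0.0676  0.    ]
box [0.7775 0.1404 0.    ]
pin [0.4989 0.3366 0.    ]
```

The crops show the grey stand: the handle runs from crop px (155,550) to (200,435), and the locked line pair is at crop px (145,300). The stand fits at (0.566, 0.187) with yaw −11.5°. The collar is at about 0.16 rad, so not locked. The lens arm is at (0.534, −0.282) with yaw −25°. I turn the tool first.

```bash
python3 -m creep '[[[0,0,0],-7],[[0,0,0],-7],[[0,0,0],-7],[[0,0,0],-7],[[0,0,0],-7]]'; python3 -c "
from h import *
s=get_state();print(s['qpos'],s['eef_rot'],s['tcp_pos'],s['time_s'])"
```

```text
time_s: 1.57
tcp_pos: [0.1942, -0.5146, 0.1967]
eef_rot: [[0.559, 0.829, 0.0], [0.829, -0.559, 0.0], [0.0, 0.0, -1.0]]
contact_force: [0.3, 0.4, -0.1]
width: 0.999
[-69.3277   4.9802  10.0788  95.099    0.0005  54.6543] [[ 0.5589  0.8292  0.    ]
 [ 0.8292 -0.5589  0.    ]
 [ 0.      0.     -1.    ]] [ 0.1942 -0.5146  0.1967] 1.5667
```

```bash
cat >> h.py <<'E'
def delta(tgt,yaw=None):
    s=get_state();R=s["eef_rot"];y=np.degrees(np.arctan2(R[1,0],R[0,0]))
    d=R.T@(np.array(tgt)-s["tcp_pos"])*100
    print("t",round(s["time_s"],2),"tcp",s["tcp_pos"],"yaw",round(y,2),"q6",round(s["qpos"][5],1),"-> shift cm",np.round(d,2),"turn",None if yaw is None else round((y-yaw+180)%360-180,2))
E
python3 -m creep '[[[0,0,0],-7],[[0,0,0],-7],[[0,0,0],-7],[[0,0,0],-7],[[0,0,0],-7]]' >/dev/null;python3 -m creep '[[[0,0,0],-7],[[0,0,0],-7],[[0,0,0],-7],[[0,0,0],-7],[[0,0,0],-7]]'>/dev/null; python3 -m creep '[[[0,0,0],-7],[[0,0,0],-7],[[0,0,0],-7],[[0,0,0],-7],[[0,0,0],-5]]'; python3 -c "
from h import *
delta([.4921,.2156,.20],159)"
```

```text
time_s: 2.82
tcp_pos: [0.1941, -0.5146, 0.1967]
eef_rot: [[-0.934, 0.358, -0.0], [0.358, 0.934, 0.0], [0.0, 0.0, -1.0]]
contact_force: [0.8, 0.0, 0.0]
width: 1.003
t 2.82 tcp [ 0.1941 -0.5146  0.1967] yaw 159.04 q6 -48.4 -> shift cm [-1.71 78.84 -0.33] turn 0.04
```

```bash
for i in 1; do python3 -m creep '[[[-0.1,3.9,0],0],[[-0.1,3.9,0],0],[[-0.1,3.9,0],0],[[-0.1,3.9,0],0],[[-0.1,3.9,0],0]]'; python3 -m creep '[[[-0.1,3.9,0],0],[[-0.1,3.9,0],0],[[-0.1,3.9,0],0],[[-0.1,3.9,0],0],[[-0.1,3.9,0],0]]';python3 -m creep '[[[-0.1,3.9,0],0],[[-0.1,3.9,0],0],[[-0.1,3.9,0],0],[[-0.1,3.9,0],0],[[-0.1,3.9,0],0]]'; done; python3 -c "
from h import *
delta([.4921,.2156,.20],159)"
```

```text
time_s: 3.23
tcp_pos: [0.2699, -0.3331, 0.1966]
eef_rot: [[-0.931, 0.364, 0.0], [0.364, 0.931, -0.0], [-0.0, -0.0, -1.0]]
contact_force: [0.9, 0.5, 0.2]
width: 0.998
time_s: 3.65
tcp_pos: [0.3455, -0.1532, 0.197]
eef_rot: [[-0.931, 0.364, 0.001], [0.364, 0.931, -0.0], [-0.001, -0.0, -1.0]]
contact_force: [1.5, -0.8, 0.3]
width: 1.002
time_s: 4.07
tcp_pos: [0.4212, 0.027, 0.197]
eef_rot: [[-0.932, 0.363, 0.001], [0.363, 0.932, -0.0], [-0.001, 0.0, -1.0]]
contact_force: [1.5, -0.8, 0.6]
width: 1.002
t 4.07 tcp [0.4212 0.027  0.197 ] yaw 158.69 q6 25.0 -> shift cm [ 0.25 20.15 -0.29] turn -0.31
```

```bash
python3 -m creep '[[[0,4,0],0],[[0,4,0],0],[[0.1,4,0],0],[[0.1,4,0],0],[[0,4,0],-0.3]]';python3 -m creep '[[[0,0,0],0],[[0,0,0],0]]'
python3 - <<'E'
from h import *
delta([.4921,.2156,.20],159)
s=get_state();im=read_camera("wrist")
p=np.array([.5659,.1873,-.2012])
def lv(a,rr,z=.1):return np.array([-rr*np.cos(a),rr*np.sin(a),z])
for a,c in((.165,(0,0,255)),(1.2,(0,255,0))):
    q=proj("wrist",place(p,[lv(a,.062),lv(a,.079),lv(a,.096)]),s)
    print(q)
    for x in q:cv2.circle(im,tuple(int(v) for v in np.round(x)),3,c,1)
np.save("pics/s1.npy",np.r_[s["tcp_pos"],s["eef_rot"].ravel()])
q=proj("wrist",place(p,[[0,0,.144],[-.022,-.045,.122],[.022,-.045,.122]]),s)
for x in q:cv2.circle(im,tuple(int(v) for v in np.round(x)),3,(255,0,255),1)
cv2.imwrite("pics/w1.png",im)
E
```

```text
time_s: 4.48
tcp_pos: [0.4919, 0.2142, 0.1968]
eef_rot: [[-0.934, 0.358, 0.0], [0.358, 0.934, 0.0], [-0.0, 0.0, -1.0]]
contact_force: [0.6, -1.1, 1.1]
width: 0.995
time_s: 4.65
tcp_pos: [0.4917, 0.2135, 0.1956]
eef_rot: [[-0.934, 0.356, -0.002], [0.356, 0.934, -0.001], [0.001, -0.001, -1.0]]
contact_force: [-0.6, -0.1, 0.9]
width: 0.994
t 4.65 tcp [0.4917 0.2135 0.1956] yaw 159.14 q6 44.3 -> shift cm [ 0.04  0.21 -0.44] turn 0.14
[[325.8572 249.5798]
 [325.9478 229.9529]
 [326.0415 209.6707]]
[[387.3219 283.2061]
 [404.9063 273.8435]
 [422.7877 264.327 ]]
```

View pics/w1.png

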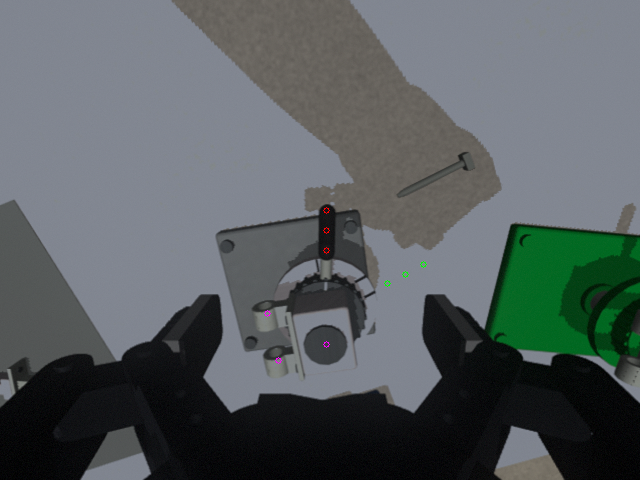

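The overlay agrees with the picture: the handle at px (326,205–260) and the post top at (326,345) sit on the predicted marks. I descend and grip the lever.

```bash
python3 -m creep '[[[0,0.2,3],0],[[0,0,3],0],[[0,0,2.5],0],[[0,0,2],0],[[0,0,1],0]]'; python3 -m creep '[[[0,0,0],0]]'; python3 -c "
from h import *
delta([.4921,.2156,.0813],159)"
```

```text
time_s: 5.12
tcp_pos: [0.4913, 0.2119, 0.0796]
eef_rot: [[-0.933, 0.36, -0.002], [0.36, 0.933, -0.001], [0.002, -0.002, -1.0]]
contact_force: [-0.2, 0.7, -0.5]
width: 0.998
time_s: 5.2
tcp_pos: [0.4913, 0.2122, 0.0801]
eef_rot: [[-0.933, 0.36, -0.002], [0.36, 0.933, -0.001], [0.002, -0.002, -1.0]]
contact_force: [-0.1, -0.5, 0.9]
width: 1.002
t 5.2 tcp [0.4913 0.2122 0.0801] yaw 158.89 q6 44.5 -> shift cm [ 0.05  0.34 -0.12] turn -0.11
```

```bash
python3 -m creep '[[[0,0.3,-0.1],0],[[0,0,0],0]]'; python3 -m creep '[[[0,0,0],0],[[0,0,0],0],[[0,0,0],0],[[0,0,0],0],[[0,0,0],0]]' -1;python3 -m creep '[[[0,0,0],0],[[0,0,0],0],[[0,0,0],0],[[0,0,0],0]]'; python3 -c "
from h import *
delta([.4921,.2156,.0813],159)"
```

```text
time_s: 5.37
tcp_pos: [0.4946, 0.2168, 0.0848]
eef_rot: [[-0.933, 0.359, 0.003], [0.359, 0.933, 0.001], [-0.002, 0.002, -1.0]]
contact_force: [0.2, 0.3, 0.6]
width: 1.005
time_s: 5.78
tcp_pos: [0.4936, 0.2166, 0.0829]
eef_rot: [[-0.933, 0.359, 0.0], [0.359, 0.933, 0.0], [-0.0, 0.0, -1.0]]
contact_force: [-0.5, 0.8, 0.0]
width: 0.299
time_s: 6.12
tcp_pos: [0.4935, 0.2166, 0.0826]
eef_rot: [[-0.933, 0.359, -0.0], [0.359, 0.933, -0.0], [0.0, -0.0, -1.0]]
contact_force: [0.8, -0.5, 0.7]
width: 0.002
t 6.12 tcp [0.4935 0.2166 0.0826] yaw 158.97 q6 44.7 -> shift cm [ 0.1  -0.14  0.13] turn -0.03
```

The fingers shut fully, so they missed the handle. I look.

Run:
```python
from h import *
s=get_state();cv2.imwrite("pics/w2.png",read_camera("wrist"))
b=read_camera("side");cv2.imwrite("pics/s2.png",cv2.resize(b[200:345,260:440],None,fx=4,fy=4,interpolation=cv2.INTER_CUBIC))
```

```text
(no output)
```

View pics/w2.png

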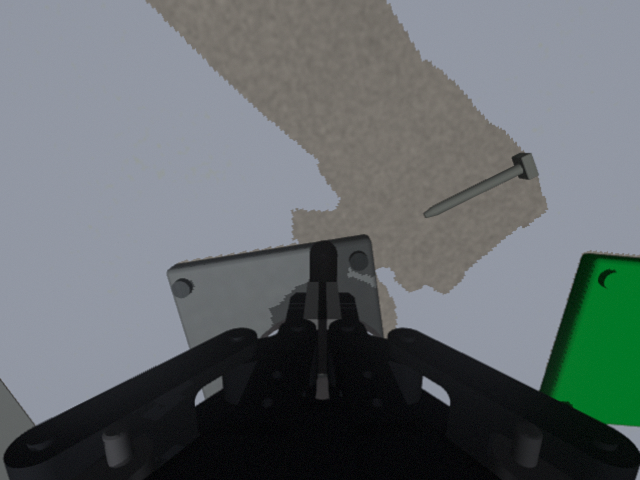

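View pics/s2.png

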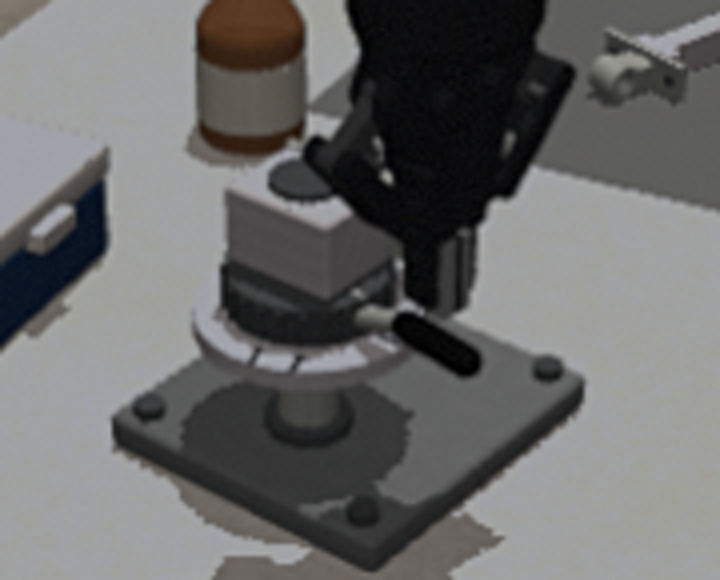

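Run:
```python
from h import *
s=get_state();print(s["tcp_pos"],s["qpos"])
print("side",proj("side",[s["tcp_pos"],s["tcp_pos"]+[0,0,.04]]),(proj("side",[s["tcp_pos"]])-[260,200])*4)
print("wrist",proj("wrist",[s["tcp_pos"]],s))
print("top",proj("top",[s["tcp_pos"]]))
print("tip 374,276 at z=.1,.13:",onz("side",(374,276),.08),onz("side",(374,276),.12),onz("side",(374,276),.15))
```

```text
[0.4936 0.2166 0.0827] [23.6935  2.7289 -4.8964 82.3759  0.0011 44.72  ]
side [[367.496  294.3449]
 [368.0562 273.568 ]] [[429.984  377.3798]]
wrist [[323.944  271.6931]]
top [[254.4577 301.4191]]
tip 374,276 at z=.1,.13: [0.5086 0.1578 0.08  ] [0.4838 0.215  0.12  ] [0.4652 0.2579 0.15  ]
```

Run:
```python
from h import *
s=get_state();R=s["eef_rot"];t=s["tcp_pos"]
for z in(0,-.01,-.02,-.03,-.04):
    X=t+R@[0,0,z];print(z,proj("wrist",[X],s),(proj("side",[X])-[260,200])*4)
p=np.array([.5659,.1873,-.2012])
def lv(a,rr,z=.1):return np.array([-rr*np.cos(a),rr*np.sin(a),z])
print(proj("wrist",place(p,[lv(.165,.062),lv(.165,.079),lv(.165,.096),[-.075,-.11,.018],[-.075,.05,.018]]),s))
im=cv2.imread("pics/w2.png");cv2.imwrite("pics/w2c.png",cv2.resize(cv2.convertScaleAbs(im[220:360,230:410],alpha=2.5,beta=20),None,fx=4,fy=4,interpolation=cv2.INTER_CUBIC))
```

```text
0 [[323.944  271.6931]] [[429.984  377.3798]]
-0.01 [[324.0577 278.5106]] [[430.5427 356.9363]]
-0.02 [[324.1844 286.1075]] [[431.1021 336.2714]]
-0.03 [[324.3265 294.6254]] [[431.6622 315.3835]]
-0.04 [[324.487 304.243]] [[432.2229 294.271 ]]
[[321.3504 312.6686]
 [321.28   282.2337]
 [321.2056 250.1296]
 [161.8133 268.7025]
 [371.6796 234.7682]]
```

View pics/w2c.png

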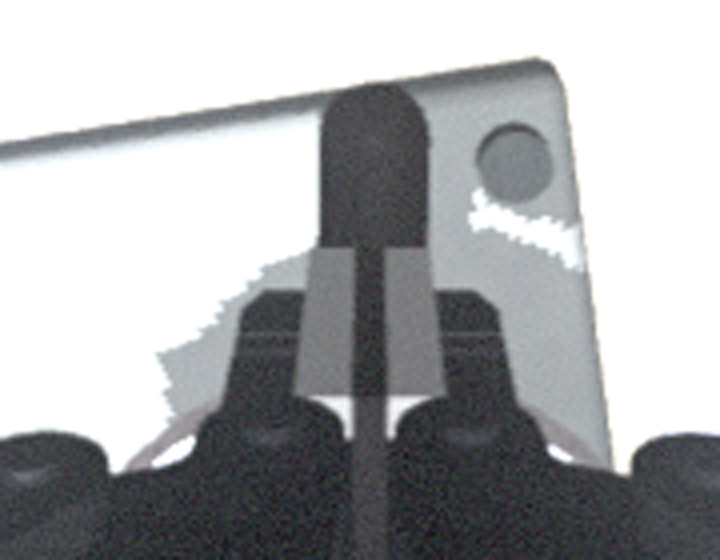

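Run:
```python
from h import *
b=read_camera("side");c=cv2.resize(b[220:310,320:440],None,fx=6,fy=6,interpolation=cv2.INTER_CUBIC)
c=(255*(c/255.)**.45).astype(np.uint8);cv2.imwrite("pics/s3.png",c)
s=get_state();T=s["tcp_pos"];print((proj("side",[T,T+[0,0,.033]])-[320,220])*6)
a=read_camera("top");c=cv2.resize(a[240:340,200:320],None,fx=6,fy=6,interpolation=cv2.INTER_CUBIC)
cv2.imwrite("pics/t3.png",(255*(c/255.)**.45).astype(np.uint8))
```

```text
[[285.0228 446.0096]
 [287.7957 343.5502]]
```

View pics/s3.png

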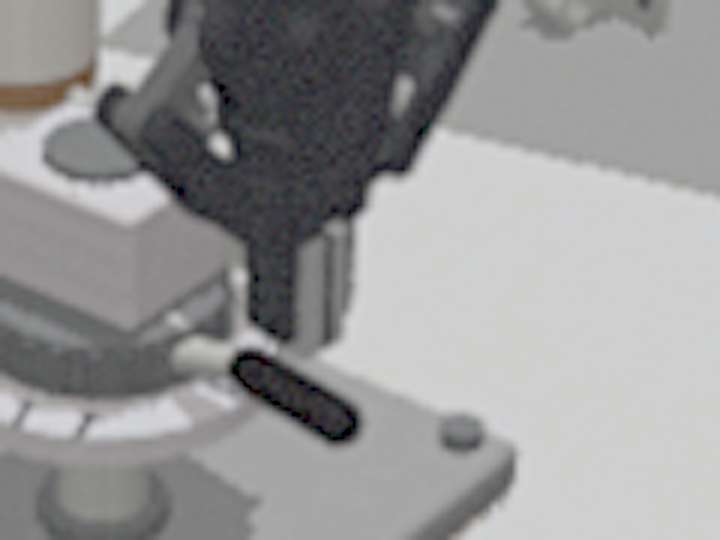

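View pics/t3.png

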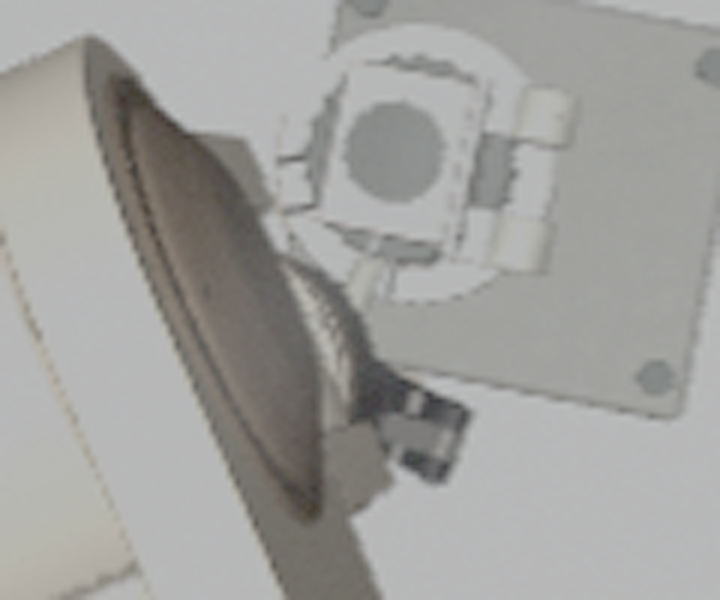

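The picture shows the closed tips at side px (371,277), just above the handle, although the reported TCP projects to (367,294). The real fingertips are about 33 mm behind the reported TCP. I open, go down by that much and check again before closing.

```bash
python3 -m creep '[[[0,0,0],0],[[0,0,0],0],[[0,0,0],0],[[0,0,0],0],[[0,0,0],0]]' 1;python3 -m creep '[[[0.1,-0.15,0],0],[[0,0,1],0],[[0,0,1],0],[[0,0,1],0],[[0,0,0],0]]'
python3 - <<'E'
from h import *
delta([.4921,.2156,.0813],159)
b=read_camera("side");c=cv2.resize(b[220:310,320:440],None,fx=6,fy=6,interpolation=cv2.INTER_CUBIC)
c=(255*(c/255.)**.45).astype(np.uint8);cv2.imwrite("pics/s4.png",c)
im=read_camera("wrist");cv2.imwrite("pics/w4.png",(255*(im/255.)**.6).astype(np.uint8))
E
```

```text
time_s: 6.73
tcp_pos: [0.4936, 0.2166, 0.0827]
eef_rot: [[-0.933, 0.359, -0.0], [0.359, 0.933, -0.0], [-0.0, -0.0, -1.0]]
contact_force: [0.4, 0.1, -0.7]
width: 0.706
time_s: 7.15
tcp_pos: [0.4907, 0.2149, 0.0495]
eef_rot: [[-0.933, 0.359, -0.004], [0.359, 0.933, -0.002], [0.003, -0.003, -1.0]]
contact_force: [0.2, 0.3, 0.1]
width: 1.001
t 7.15 tcp [0.4907 0.2149 0.0495] yaw 158.97 q6 44.7 -> shift cm [-0.1   0.11 -3.18] turn -0.03
```

View pics/s4.png

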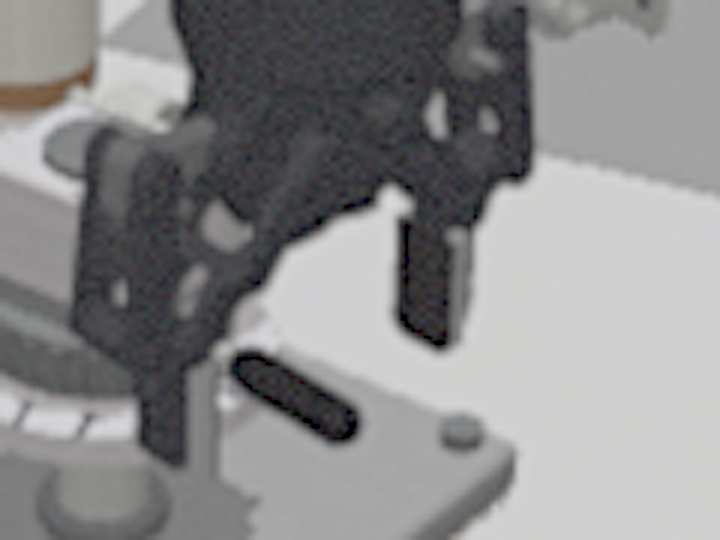

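View pics/w4.png

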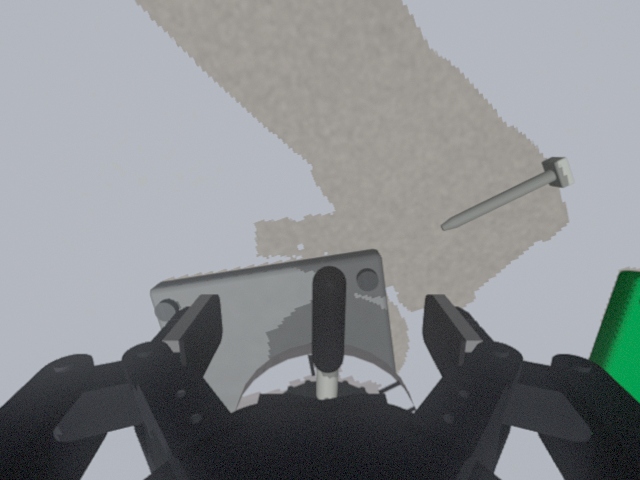

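Now the handle (wrist px 329, 265–370) lies between the finger pads. I close.

```bash
python3 -m creep '[[[0,0.2,0],0],[[0,0,0],0],[[0,0,0],0],[[0,0,0],0],[[0,0,0],0]]' -1;python3 -m creep '[[[0,0,0],0],[[0,0,0],0],[[0,0,0],0],[[0,0,0],0]]'; python3 -c "
from h import *
delta([.4921,.2156,.0513],159)"
```

```text
time_s: 7.67
tcp_pos: [0.493, 0.2175, 0.053]
eef_rot: [[-0.933, 0.359, 0.0], [0.359, 0.933, 0.0], [-0.0, 0.0, -1.0]]
contact_force: [0.1, 0.2, -1.0]
width: 0.298
time_s: 8.0
tcp_pos: [0.4929, 0.2174, 0.053]
eef_rot: [[-0.933, 0.359, 0.0], [0.359, 0.933, 0.0], [-0.0, 0.0, -1.0]]
contact_force: [-1.2, 0.2, 3.7]
width: 0.141
t 8.0 tcp [0.4929 0.2174 0.053 ] yaw 158.96 q6 44.8 -> shift cm [ 0.01 -0.2   0.17] turn -0.04
```

```bash
python3 -m creep '[[[-0.03,0.67,0],4.86],[[-0.03,0.67,0],4.86],[[-0.03,0.67,0],4.86],[[-0.03,0.67,0],4.86],[[-0.03,0.67,0],4.86]]';python3 -m creep '[[[-0.03,0.67,0],4.86],[[-0.03,0.67,0],4.86],[[-0.03,0.67,0],4.86],[[-0.03,0.67,0],4.86],[[-0.03,0.67,0],4.86]]';python3 -m creep '[[[-0.03,0.67,0],4.86],[[0,0,0],0],[[0,0,0],0]]'
python3 - <<'E'
from h import *
s=get_state();p=np.array([.5659,.1873,-.2012])
v=s["tcp_pos"][:2]-p[:2];print(np.linalg.norm(v),"a",(np.pi+p[2]-np.arctan2(v[1],v[0])))
R=s["eef_rot"];print("from yaw",np.pi+p[2]-np.arctan2(R[1,0],R[0,0]),s["contact_force"],s["width"])
im=read_camera("wrist");cv2.imwrite("pics/w5.png",(255*(im/255.)**.6).astype(np.uint8))
b=read_camera("side");c=cv2.resize(b[220:340,270:420],None,fx=5,fy=5,interpolation=cv2.INTER_CUBIC)
cv2.imwrite("pics/s5.png",(255*(c/255.)**.7).astype(np.uint8))
E
```

```text
time_s: 8.42
tcp_pos: [0.5115, 0.2451, 0.053]
eef_rot: [[-0.7, 0.714, 0.001], [0.714, 0.7, -0.001], [-0.001, -0.0, -1.0]]
contact_force: [0.0, -5.1, 4.4]
width: 0.138
time_s: 8.83
tcp_pos: [0.5397, 0.2628, 0.053]
eef_rot: [[-0.344, 0.939, 0.001], [0.939, 0.344, -0.001], [-0.001, 0.0, -1.0]]
contact_force: [0.9, -3.5, 4.4]
width: 0.137
time_s: 9.08
tcp_pos: [0.5465, 0.265, 0.053]
eef_rot: [[-0.268, 0.964, 0.001], [0.964, 0.268, -0.0], [-0.001, 0.001, -1.0]]
contact_force: [2.9, -2.1, 3.7]
width: 0.133
0.08005773029413571 a 1.124222135070583
from yaw 1.0987752473930663 [ 2.8764 -2.1263  3.7225] 0.13340735295496106
```

View pics/s5.png

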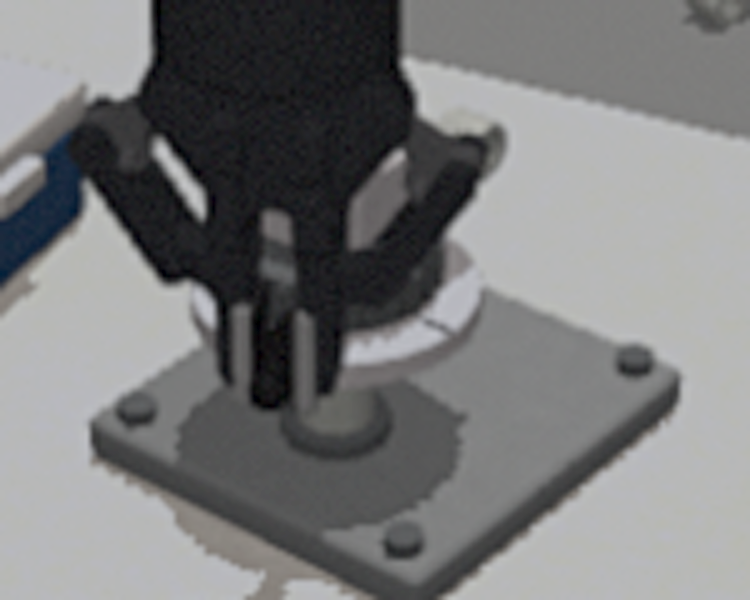

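View pics/w5.png

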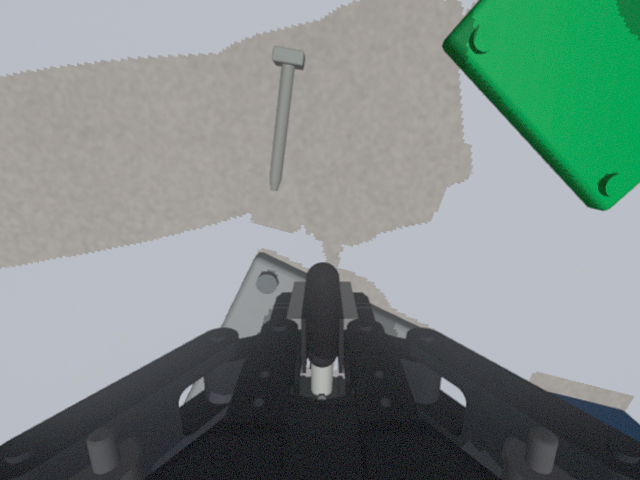

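One more step of 5°, then I open, back off upward and measure.

```bash
python3 -m creep '[[[-0.02,0.34,0],2.5],[[-0.02,0.34,0],2.5],[[0,0,0],0],[[0,0,0],0]]';python3 -m creep '[[[0,0,0],0],[[0,0,0],0],[[0,0,0],0],[[0,0,0],0],[[0,0,0],0]]' 1;python3 -m creep '[[[0,0,-1],0],[[0,0,-3],0],[[0,0,-4],0],[[0,0,-4],0],[[0,0,-3],0]]'; python3 -m creep '[[[0,0,0],0],[[0,0,0],0]]'
python3 - <<'E'
from h import *
s=get_state();im=read_camera("wrist")
p=np.array([.5659,.1873,-.2012])
def lv(a,rr,z=.1):return np.array([-rr*np.cos(a),rr*np.sin(a),z])
q=proj("wrist",place(p,[lv(1.2,.062),lv(1.2,.079),lv(1.2,.096),lv(1.2,.05,.08),lv(0,.05,.08),[0,0,.144]]),s);print(q)
im=(255*(im/255.)**.6).astype(np.uint8);cv2.imwrite("pics/w6raw.png",im)
for x in q:cv2.circle(im,tuple(int(v) for v in np.round(x)),3,(0,0,255),1)
cv2.imwrite("pics/w6.png",im);np.savez("pics/s6.npz",tcp_pos=s["tcp_pos"],eef_rot=s["eef_rot"])
E
```

```text
time_s: 9.52
tcp_pos: [0.5526, 0.2664, 0.053]
eef_rot: [[-0.184, 0.983, 0.001], [0.983, 0.184, 0.0], [-0.0, 0.001, -1.0]]
contact_force: [4.8, -0.9, 4.1]
width: 0.14
time_s: 9.93
tcp_pos: [0.5519, 0.2665, 0.0524]
eef_rot: [[-0.183, 0.983, -0.001], [0.983, 0.183, -0.0], [0.0, -0.001, -1.0]]
contact_force: [-0.0, -1.1, 0.2]
width: 0.838
time_s: 10.35
tcp_pos: [0.5522, 0.2664, 0.207]
eef_rot: [[-0.183, 0.983, 0.003], [0.983, 0.183, 0.001], [0.001, 0.003, -1.0]]
contact_force: [0.8, 1.0, 0.1]
width: 0.997
time_s: 10.52
tcp_pos: [0.5531, 0.2669, 0.2057]
eef_rot: [[-0.183, 0.983, 0.004], [0.983, 0.183, 0.002], [0.001, 0.004, -1.0]]
contact_force: [-0.2, -0.6, -0.7]
width: 0.998
[[319.8085 247.899 ]
 [320.0371 228.9364]
 [320.2728 209.3633]
 [319.7026 253.9512]
 [270.8937 284.958 ]
 [318.7997 338.598 ]]
```

View pics/w6.png

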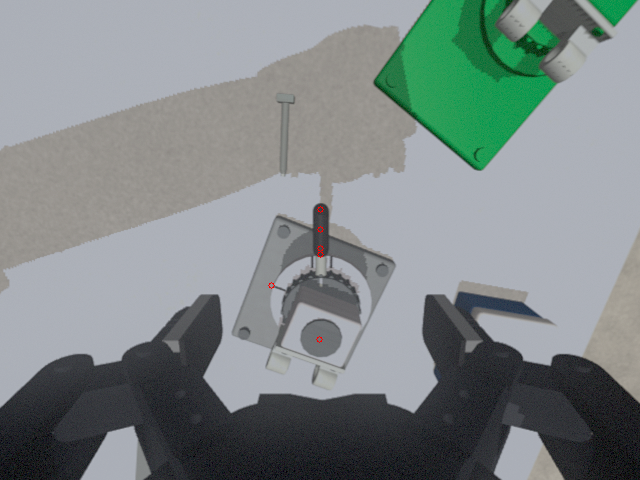

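The lever (wrist px 321) stands midway between the engraved pair (px 312 and 331). Next I move over the hinge for a close look at the holes, on the way to the lens arm.

```bash
python3 -m creep '[[[0,0,0],7],[[0,0,0],7],[[0,0,0],7.1],[[0,0,0],0]]'; python3 -c "
from h import *
delta([.555,.13,.21],78.5)"
```

```text
time_s: 10.9
tcp_pos: [0.5517, 0.2662, 0.2012]
eef_rot: [[0.189, 0.982, -0.002], [0.982, -0.189, -0.001], [-0.002, -0.002, -1.0]]
contact_force: [0.3, 0.0, 0.4]
width: 0.996
t 10.9 tcp [0.5517 0.2662 0.2012] yaw 79.09 q6 126.7 -> shift cm [-13.31   2.9   -0.87] turn 0.59
```

```bash
python3 -m creep '[[[-3.5,0.8,-0.2],0.6],[[-3.5,0.8,-0.2],0],[[-3.5,0.7,-0.2],0],[[-2.8,0.6,-0.2],0],[[0,0,0],0]]';python3 -m creep '[[[0,0,0],0],[[0,0,0],0],[[0,0,0],0]]'
python3 - <<'E'
from h import *
delta([.555,.13,.21],78.5)
s=get_state();im=read_camera("wrist")
im=(255*(im/255.)**.6).astype(np.uint8);cv2.imwrite("pics/w7.png",im);np.savez("pics/s7.npz",tcp_pos=s["tcp_pos"],eef_rot=s["eef_rot"])
p=np.array([.5659,.1873,-.2012])
print(proj("wrist",place(p,[[0,0,.144],[-.028,-.022,.14],[.028,-.022,.14],[-.022,-.045,.122],[.022,-.045,.122]]),s))
cv2.imwrite("pics/w7c.png",cv2.resize(im[150:350,220:440],None,fx=3.6,fy=3,interpolation=cv2.INTER_CUBIC))
E
```

```text
time_s: 11.32
tcp_pos: [0.555, 0.126, 0.2106]
eef_rot: [[0.193, 0.981, -0.001], [0.981, -0.193, -0.001], [-0.001, -0.0, -1.0]]
contact_force: [-0.8, 0.1, 0.2]
width: 0.998
time_s: 11.57
tcp_pos: [0.5551, 0.1311, 0.2101]
eef_rot: [[0.192, 0.981, -0.001], [0.981, -0.192, -0.0], [-0.0, -0.001, -1.0]]
contact_force: [-0.3, 0.6, 0.0]
width: 1.002
t 11.57 tcp [0.5551 0.1311 0.2101] yaw 78.95 q6 114.3 -> shift cm [-0.11  0.01  0.01] turn 0.45
[[320.5182 160.6893]
 [281.835  191.2296]
 [358.8632 191.8284]
 [292.692  217.2761]
 [347.9101 217.7013]]
```

View pics/w7.png

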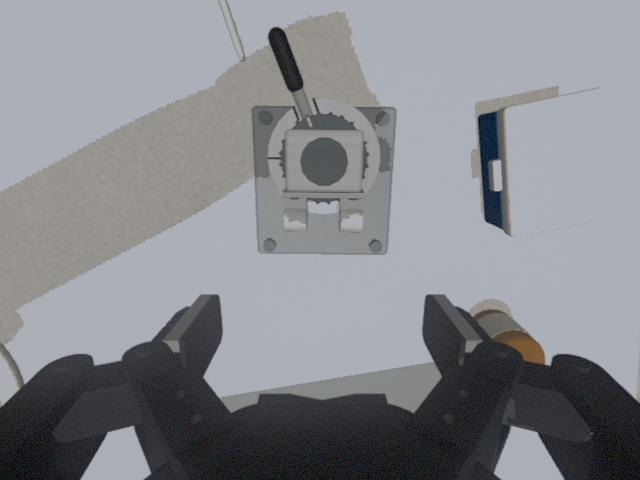

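View pics/w7c.png

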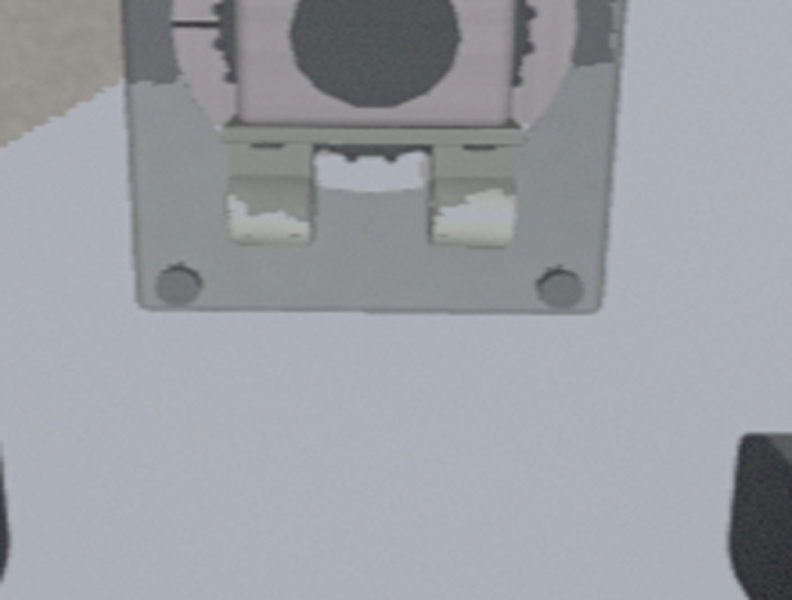

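Run:
```python
from h import *
s=np.load("pics/s7.npz")
P=np.array([[-75,-110,18],[75,-110,18],[-75,50,18],[75,50,18],[0,0,144],[-31,-45,122],[31,-45,122]])/1e3
O=np.array([[257.6,253],[388,254],[251.7,106.5],[396.5,107],[324.2,161.2],[283.2,220],[363.4,220.5]])
w=np.ones((7,2));w[5:,1]=0
f=lambda p:((proj("wrist",place(p,P),s)-O)*w).ravel()
r=least_squares(f,[.5659,.1873,-.2]);print(r.x,np.degrees(r.x[2]),np.round(f(r.x),1),place(r.x,[0,-.045,.122]))
```

```text
[ 0.5683  0.1862 -0.2004] -11.479787294533887 [-0.3  1.6  0.2  1.5 -1.6 -1.7  1.3 -1.2 -0.1  0.4  1.4 -0.  -1.  -0. ] [[0.5593 0.1421 0.122 ]]
```

```bash
python3 - <<'E'
from h import *
t=np.array([.4907,.2149,.0495]);R=np.array([[-.933,.359,0],[.359,.933,0],[0,0,-1.]])
O=np.array([[347.5,296.5],[392,277]])
f=lambda v:(proj("side",[t+R@[v[2],v[0],v[1]],t+R@[v[2],-v[0],v[1]]])-O).ravel()
r=least_squares(f,[.045,-.04,0]);print(r.x,f(r.x))
t=np.array([.4935,.2166,.0826]);O=np.array([[370,277.5]])
for z in(-.03,-.033,-.036):print(z,proj("side",[t+R@[0,0,z]]),O)
E
python3 -c "
from h import *
delta([.534,-.282,.13],65)"
```

```text
[ 0.0483 -0.0491  0.0013] [ 0.7024  1.3615 -0.7474 -1.4372]
-0.03 [[367.9477 278.889 ]] [[370.  277.5]]
-0.033 [[367.9898 277.3116]] [[370.  277.5]]
-0.036 [[368.0319 275.7291]] [[370.  277.5]]
t 11.62 tcp [0.5551 0.1313 0.2101] yaw 78.96 q6 114.3 -> shift cm [-40.97   5.85   8.01] turn 13.96
```

```bash
python3 -m creep '[[[0,0,0],7],[[0,0,0],7],[[0,0,0],0]]'; python3 -c "
from h import *
delta([.534,-.282,.13],65)"
```

```text
time_s: 11.87
tcp_pos: [0.5552, 0.1313, 0.2103]
eef_rot: [[0.429, 0.903, -0.001], [0.903, -0.429, -0.0], [-0.0, -0.0, -1.0]]
contact_force: [-0.1, -1.0, 0.4]
width: 0.999
t 11.87 tcp [0.5552 0.1313 0.2103] yaw 64.61 q6 128.7 -> shift cm [-38.24  15.81   8.04] turn -0.39
```

```bash
python3 -m creep '[[[-3.4,1.4,0],-0.4],[[-3.4,1.4,0],0],[[-3.4,1.4,0],0],[[-3.4,1.4,0],0],[[-3.4,1.4,0],0]]';python3 -m creep '[[[-3.4,1.4,0],0],[[-3.4,1.4,0],0],[[-3.4,1.4,0],0],[[-3.4,1.4,0],0],[[-3.4,1.4,0],0]]';python3 -m creep '[[[-3.4,1.4,2],0],[[0,0.4,3],0],[[0,0,1],0],[[0,0,0],0],[[0,0,0],0]]'
python3 - <<'E'
from h import *
delta([.534,-.282,.13],65)
s=get_state();im=read_camera("wrist")
im=(255*(im/255.)**.6).astype(np.uint8);np.savez("pics/s8.npz",tcp_pos=s["tcp_pos"],eef_rot=s["eef_rot"])
p=[.5341,-.2822,-.4372]
q=proj("wrist",place(p,np.array([[0,-50,22],[0,0,22],[0,56,22],[0,95,11],[0,-105,22]])/1e3),s);print(q)
cv2.imwrite("pics/w8raw.png",im)
for x in q:cv2.circle(im,tuple(int(v) for v in np.round(x)),3,(0,0,255),1)
cv2.imwrite("pics/w8.png",im)
E
```

```text
time_s: 12.28
tcp_pos: [0.5471, -0.0542, 0.2106]
eef_rot: [[0.413, 0.911, -0.0], [0.911, -0.413, 0.0], [-0.0, -0.0, -1.0]]
contact_force: [0.4, -0.0, -0.2]
width: 1.001
time_s: 12.7
tcp_pos: [0.5396, -0.2382, 0.2106]
eef_rot: [[0.414, 0.91, 0.0], [0.91, -0.414, 0.0], [0.0, -0.0, -1.0]]
contact_force: [0.8, 0.4, -0.4]
width: 1.001
time_s: 13.12
tcp_pos: [0.5417, -0.2739, 0.151]
eef_rot: [[0.416, 0.909, -0.001], [0.909, -0.416, 0.001], [0.0, -0.001, -1.0]]
contact_force: [0.6, 1.2, 0.0]
width: 1.0
t 13.12 tcp [ 0.5417 -0.2739  0.151 ] yaw 65.41 q6 87.8 -> shift cm [-1.05 -0.36  2.1 ] turn 0.41
[[317.1084 282.6978]
 [317.2841 232.8611]
 [317.4978 171.687 ]
 [317.8299 125.9495]
 [316.9294 333.0226]]
```

View pics/w8.png

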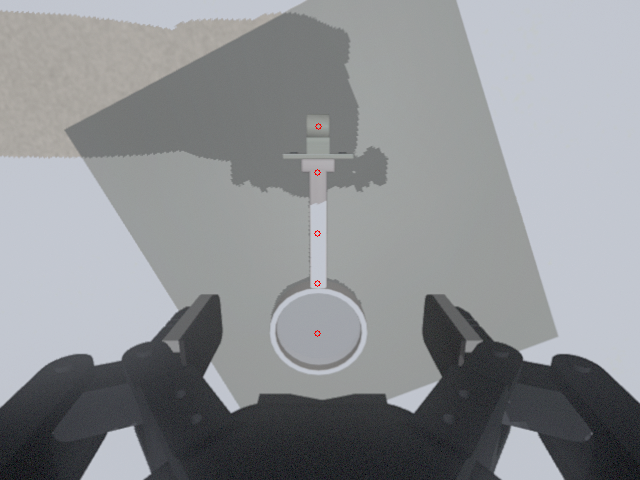

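The overlay sits on the bar, ring and knuckle (bar at wrist px 318, 172–288). I descend and grasp.

```bash
python3 -m creep '[[[-1,-0.3,4],0.4],[[0,0,4],0],[[0,0,4],0],[[0,0,3],0],[[0,0,0],0]]';python3 -m creep '[[[0,0,0],0],[[0,0,0],0]]';  python3 - <<'E'
from h import *
delta([.534,-.282,-.031],65)
s=get_state();im=read_camera("wrist")
im=(255*(im/255.)**.6).astype(np.uint8)
cv2.imwrite("pics/w9.png",im)
E
```

```text
time_s: 13.58
tcp_pos: [0.5325, -0.2806, -0.0039]
eef_rot: [[0.423, 0.906, -0.006], [0.906, -0.423, 0.003], [0.0, -0.007, -1.0]]
contact_force: [-0.7, -0.2, -1.6]
width: 1.003
time_s: 13.75
tcp_pos: [0.5366, -0.2833, 0.0044]
eef_rot: [[0.424, 0.906, 0.004], [0.906, -0.424, -0.002], [-0.0, 0.004, -1.0]]
contact_force: [0.4, 0.1, 0.2]
width: 0.999
t 13.75 tcp [ 0.5366 -0.2833  0.0044] yaw 64.89 q6 87.3 -> shift cm [ 0.01 -0.31  3.54] turn -0.11
```

View pics/w9.png

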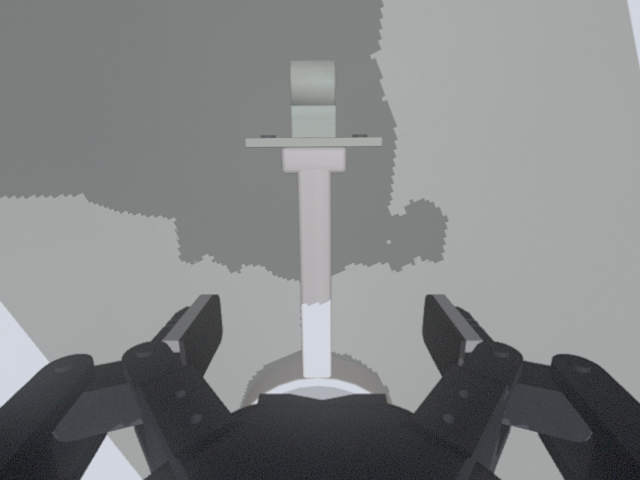

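```bash
python3 -m creep '[[[0,-0.3,0.8],0],[[0,0,0.8],0],[[0,0,0.8],0],[[0,0,0.6],0],[[0,0,0],0]]';python3 -m creep '[[[0,0,0],0],[[0,0,0],0]]';  python3 - <<'E'
from h import *
delta([.534,-.282,-.031],65)
s=get_state();print(s["contact_force"])
b=read_camera("side");c=cv2.resize(b[150:260,390:520],None,fx=5,fy=5,interpolation=cv2.INTER_CUBIC)
cv2.imwrite("pics/s10.png",(255*(c/255.)**.5).astype(np.uint8))
E
```

```text
time_s: 14.22
tcp_pos: [0.5311, -0.2814, -0.0312]
eef_rot: [[0.426, 0.905, -0.002], [0.905, -0.426, 0.001], [0.0, -0.003, -1.0]]
contact_force: [-0.3, -0.5, -1.4]
width: 0.998
time_s: 14.38
tcp_pos: [0.5321, -0.2819, -0.0292]
eef_rot: [[0.426, 0.905, -0.0], [0.905, -0.426, 0.0], [0.0, -0.0, -1.0]]
contact_force: [-0.7, -1.0, -0.2]
width: 1.002
t 14.38 tcp [ 0.5321 -0.2819 -0.0292] yaw 64.81 q6 87.3 -> shift cm [0.07 0.18 0.18] turn -0.19
[-0.7063 -0.9504 -0.1865]
```

View pics/s10.png

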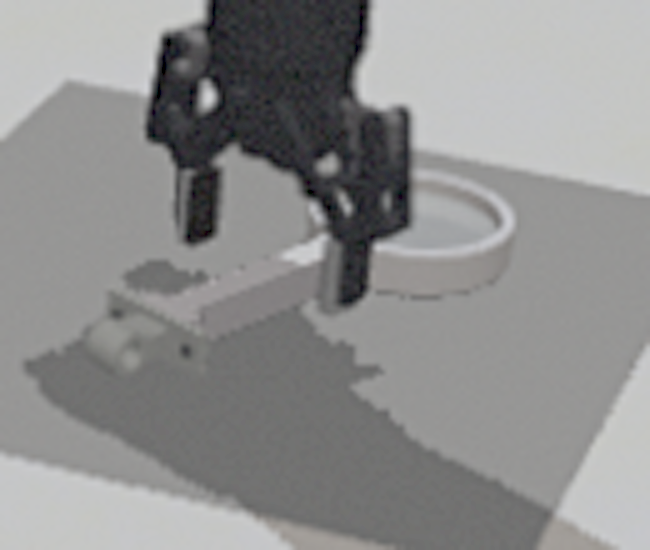

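```bash
python3 -m creep '[[[0.05,0.1,0.2],0],[[0,0,0],0],[[0,0,0],0],[[0,0,0],0],[[0,0,0],0]]' -1;python3 -m creep '[[[0,0,0],0],[[0,0,0],0],[[0,0,0],0],[[0,0,0],0],[[0,0,0],0]]';  python3 - <<'E'
from h import *
delta([.534,-.282,-.031],65)
s=get_state();print(s["contact_force"],s["wrist_torque"])
im=read_camera("wrist")
im=(255*(im/255.)**.6).astype(np.uint8)
cv2.imwrite("pics/w11.png",im)
E
```

```text
time_s: 14.85
tcp_pos: [0.5332, -0.2818, -0.0312]
eef_rot: [[0.426, 0.905, 0.0], [0.905, -0.426, -0.0], [-0.0, 0.0, -1.0]]
contact_force: [0.5, 1.2, 0.2]
width: 0.299
time_s: 15.27
tcp_pos: [0.5334, -0.2819, -0.031]
eef_rot: [[0.426, 0.905, 0.0], [0.905, -0.426, -0.0], [-0.0, 0.001, -1.0]]
contact_force: [0.1, -0.3, 3.4]
width: 0.17
t 15.27 tcp [ 0.5334 -0.2819 -0.031 ] yaw 64.81 q6 87.3 -> shift cm [0.02 0.06 0.01] turn -0.19
[ 0.102  -0.2945  3.391 ] [ 0.0144 -0.0162  0.0623]
```

View pics/w11.png

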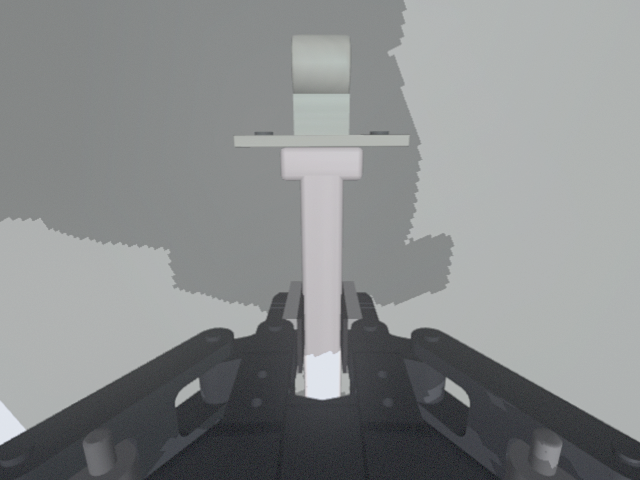

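The arm is gripped: width 0.17, bar centred between the pads, knuckle at wrist px (322,65). I lift.

```bash
python3 -m creep '[[[0,0,-1],0],[[0,0,-2],0],[[0,0,-3],0],[[0,0,-3],0],[[0,0,-3],0]]';python3 -m creep '[[[0,0,-1.5],-4],[[0,0,-0.5],-5],[[0,0,0],-4.7],[[0,0,0],0],[[0,0,0],0]]';  python3 - <<'E'
from h import *
h=np.array([.558,.1427]);y=np.array([np.sin(np.radians(11.5)),np.cos(np.radians(11.5))])
g=h-y*(.095+.06);print(g)
delta([*g,.11],78.5)
s=get_state();print(s["contact_force"],s["wrist_torque"],s["width"])
E
```

```text
time_s: 15.73
tcp_pos: [0.5324, -0.2814, 0.0898]
eef_rot: [[0.426, 0.905, -0.002], [0.905, -0.426, 0.001], [0.0, -0.002, -1.0]]
contact_force: [-0.3, -0.2, -4.3]
width: 0.168
time_s: 16.15
tcp_pos: [0.5328, -0.2816, 0.1085]
eef_rot: [[0.202, 0.979, -0.001], [0.979, -0.202, 0.0], [0.0, -0.001, -1.0]]
contact_force: [-0.5, 0.9, -3.9]
width: 0.171
[ 0.5271 -0.0092]
t 16.15 tcp [ 0.5328 -0.2816  0.1085] yaw 78.36 q6 73.8 -> shift cm [26.57 -6.06 -0.14] turn -0.14
[-0.4709  0.8916 -3.8526] [0.0204 0.0063 0.012 ] 0.1706464102733559
```

```bash
python3 -m creep '[[[1.5,-0.4,0],0],[[3,-0.7,0],0],[[3,-0.7,0],0],[[3,-0.7,0],0],[[3,-0.7,0],0]]';python3 -m creep '[[[3,-0.7,0],0],[[3,-0.7,0],0],[[3,-0.7,0],0],[[2.5,-0.5,0],0],[[1.5,-0.2,0],0]]';python3 -m creep '[[[0,0,0.8],0],[[0,0,0.8],0],[[0,0,0.8],0],[[0,0,0.5],0],[[0,0,0],0]]';python3 -m creep '[[[0,0,0],0],[[0,0,0],0]]';  python3 - <<'E'
from h import *
h=np.array([.558,.1427]);y=np.array([np.sin(np.radians(11.5)),np.cos(np.radians(11.5))])
g=h-y*(.095+.06)
delta([*g,.08],78.5)
s=get_state();print(s["contact_force"],s["width"])
np.savez("pics/s12.npz",tcp_pos=s["tcp_pos"],eef_rot=s["eef_rot"])
im=read_camera("wrist");cv2.imwrite("pics/w12.png",(255*(im/255.)**.6).astype(np.uint8))
b=read_camera("side");c=cv2.resize(b[200:345,290:440],None,fx=5,fy=4,interpolation=cv2.INTER_CUBIC);cv2.imwrite("pics/s12f.png",b)
cv2.imwrite("pics/s12.png",(255*(c/255.)**.6).astype(np.uint8))
E
```

```text
time_s: 16.57
tcp_pos: [0.5278, -0.1413, 0.1082]
eef_rot: [[0.202, 0.979, -0.001], [0.979, -0.202, 0.001], [0.0, -0.001, -1.0]]
contact_force: [-0.3, 0.5, -2.4]
width: 0.173
time_s: 16.98
tcp_pos: [0.5261, -0.0072, 0.1085]
eef_rot: [[0.2, 0.98, -0.001], [0.98, -0.2, 0.001], [0.0, -0.001, -1.0]]
contact_force: [0.2, -0.2, -2.8]
width: 0.165
time_s: 17.4
tcp_pos: [0.5261, -0.0109, 0.0778]
eef_rot: [[0.201, 0.98, -0.003], [0.98, -0.201, -0.0], [-0.001, -0.003, -1.0]]
contact_force: [-0.6, 0.1, -3.9]
width: 0.169
time_s: 17.57
tcp_pos: [0.5272, -0.0107, 0.08]
eef_rot: [[0.2, 0.98, 0.0], [0.98, -0.2, -0.0], [0.0, 0.0, -1.0]]
contact_force: [0.2, 0.4, -2.4]
width: 0.172
t 17.57 tcp [ 0.5272 -0.0107  0.08  ] yaw 78.45 q6 100.4 -> shift cm [ 0.14 -0.04 -0.  ] turn -0.05
[ 0.1682  0.3615 -2.4137] 0.17191768590563894
```

View pics/w12.png

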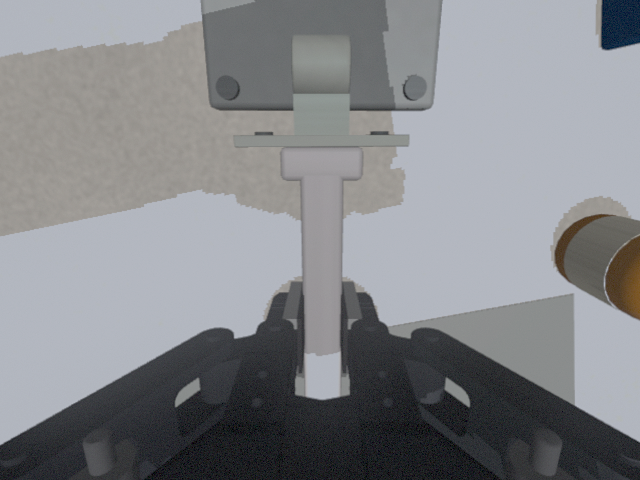

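View pics/s12.png

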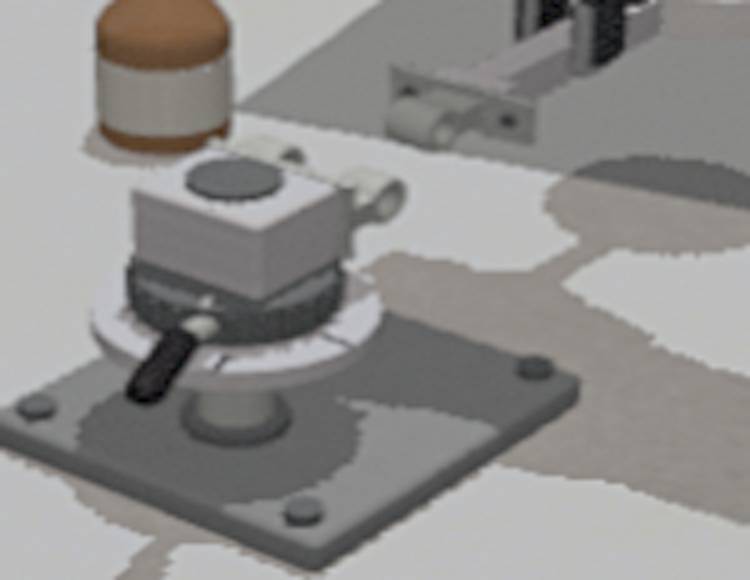

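Run:
```python
from h import *
b=cv2.imread("pics/s12f.png");
c=cv2.resize(b[222:262,345:405],None,fx=13,fy=13,interpolation=cv2.INTER_CUBIC);cv2.imwrite("pics/s12z.png",(255*(c/255.)**.6).astype(np.uint8))
s=np.load("pics/s12.npz");R=s["eef_rot"];T=s["tcp_pos"]
k=lambda q:(q+.5-[345,222])*13
print("lens hole near face",k(proj("side",[T+R@[.095,-.010,-.042]])))
for p in([.5659,.1873,-.2012],[.5683,.1862,-.2004],[.567,.187,-.2]):
    print("stand near",k(proj("side",place(p,[[-.031,-.045,.122]]))),k(proj("side",place(p,[[.013,-.045,.122]]))))
```

```text
lens hole near face [[428.149  142.4822]]
stand near [[293.7801 372.3715]] [[ 28.2959 268.5154]]
stand near [[280.5626 364.2031]] [[ 15.6544 260.808 ]]
stand near [[286.9414 369.1596]] [[ 21.5391 265.5977]]
```

View pics/s12z.png

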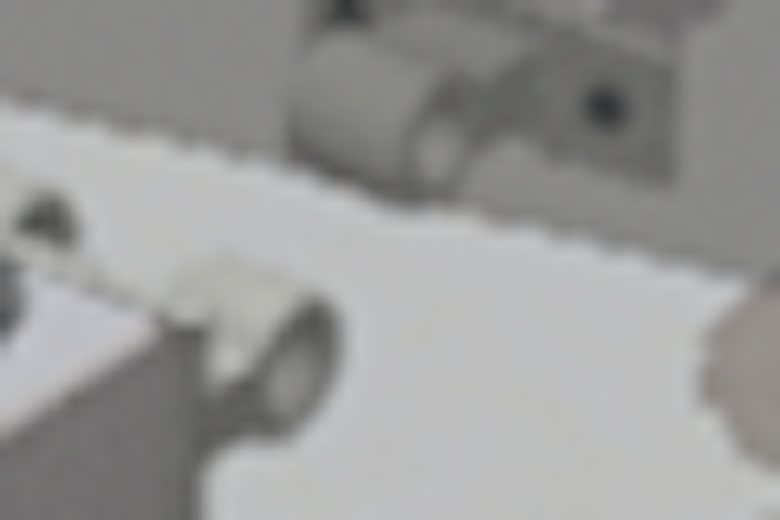

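The lens knuckle (wrist px 321.5) is centred on the base plate (corners 210 and 433, so 321.5). In the side view the heights agree to within about 1 mm. I advance.

```bash
python3 -m creep '[[[0.8,0,0],0],[[1.0,0,0],0],[[1.0,0,0],0],[[0.6,0,0],0],[[0,0,0],0]]';python3 -m creep '[[[0,0,0],0],[[0,0,0],0]]';  python3 - <<'E'
from h import *
h=np.array([.558,.1427]);y=np.array([np.sin(np.radians(11.5)),np.cos(np.radians(11.5))])
delta([*(h-y*.095),.08],78.5)
s=get_state();print(s["contact_force"],s["width"])
im=read_camera("wrist");cv2.imwrite("pics/w13.png",(255*(im/255.)**.6).astype(np.uint8))
E
```

```text
time_s: 18.08
tcp_pos: [0.5342, 0.0249, 0.0797]
eef_rot: [[0.197, 0.98, 0.0], [0.98, -0.197, 0.0], [0.0, -0.0, -1.0]]
contact_force: [1.2, -0.1, -3.7]
width: 0.174
time_s: 18.25
tcp_pos: [0.5339, 0.0233, 0.0797]
eef_rot: [[0.199, 0.98, -0.0], [0.98, -0.199, -0.0], [-0.0, -0.0, -1.0]]
contact_force: [0.5, 0.7, -2.9]
width: 0.172
t 18.25 tcp [0.5339 0.0233 0.0797] yaw 78.54 q6 104.0 -> shift cm [ 2.68 -0.01 -0.03] turn 0.04
[ 0.5305  0.6818 -2.9459] 0.17174174901750988
```

View pics/w13.png

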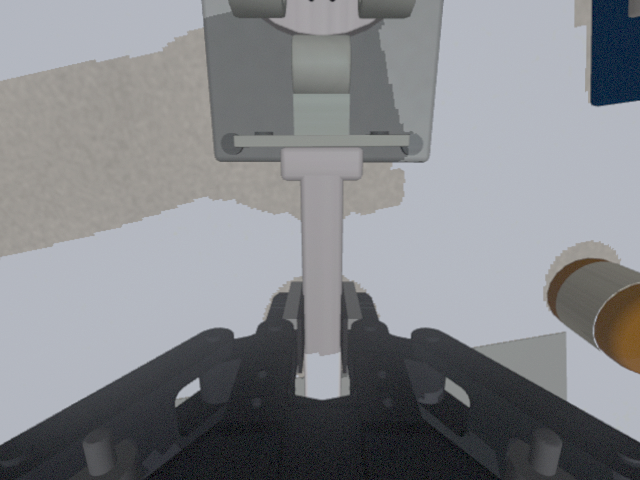

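The gap edges are at wrist px 286 and 358 and the knuckle at 293–350, so it is centred. I go in for the last 2.7 cm.

```bash
python3 -m creep '[[[0.6,0,0],0],[[0.6,0,0],0],[[0.6,0,0],0],[[0.5,0,0],0],[[0.3,0,0],0]]';python3 -m creep '[[[0,0,0],0],[[0,0,0],0],[[0,0,0],0]]';  python3 - <<'E'
from h import *
h=np.array([.558,.1427]);y=np.array([np.sin(np.radians(11.5)),np.cos(np.radians(11.5))])
delta([*(h-y*.095),.08],78.5)
s=get_state();print(s["contact_force"],s["width"])
np.savez("pics/s14.npz",tcp_pos=s["tcp_pos"],eef_rot=s["eef_rot"])
im=read_camera("wrist");cv2.imwrite("pics/w14.png",cv2.resize((255*(im[0:200,200:440]/255.)**.6).astype(np.uint8),None,fx=3.3,fy=3,interpolation=cv2.INTER_CUBIC))
b=read_camera("side");cv2.imwrite("pics/s14f.png",b)
c=cv2.resize(b[222:282,330:400],None,fx=10,fy=10,interpolation=cv2.INTER_CUBIC);cv2.imwrite("pics/s14.png",(255*(c/255.)**.6).astype(np.uint8))
E
```

```text
time_s: 18.72
tcp_pos: [0.5393, 0.0495, 0.0798]
eef_rot: [[0.199, 0.98, 0.0], [0.98, -0.199, 0.0], [0.0, 0.0, -1.0]]
contact_force: [-0.4, 0.0, -3.5]
width: 0.17
time_s: 18.97
tcp_pos: [0.5391, 0.0486, 0.0797]
eef_rot: [[0.199, 0.98, -0.0], [0.98, -0.199, -0.0], [-0.0, -0.0, -1.0]]
contact_force: [-0.3, 0.4, -2.8]
width: 0.174
t 18.97 tcp [0.5391 0.0486 0.0797] yaw 78.52 q6 106.6 -> shift cm [ 0.1  -0.02 -0.03] turn 0.02
[-0.3407  0.4296 -2.8151] 0.17389079207180488
```

View pics/w14.png

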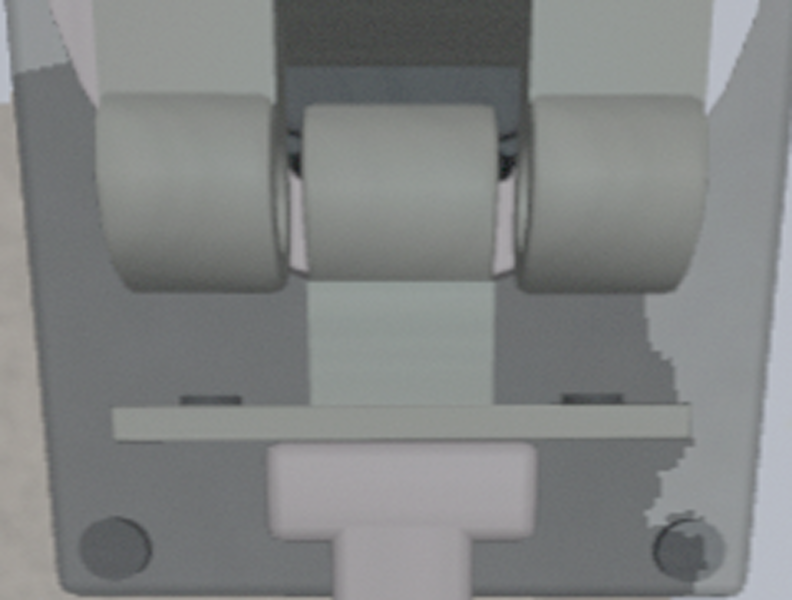

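View pics/s14.png

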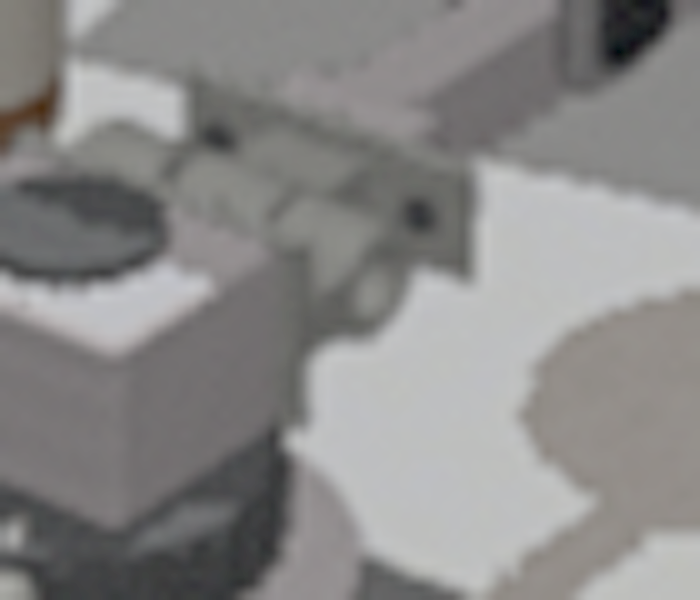

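Run:
```python
from h import *
s=np.load("pics/s14.npz");T=s["tcp_pos"];R=s["eef_rot"]
a=np.linspace(0,2*np.pi,720)
def rows(x,z,y=0):
    q=proj("wrist",T+np.array([[x+.011*np.cos(t),y,z+.011*np.sin(t)] for t in a])@R.T,s);return q[:,1].min(),q[:,1].max()
for z in(-.038,-.042,-.046):
  for x in(.093,.095,.097):print("x",x,"z",z,"rows",np.round(rows(x,z),1),"fixed off-side",np.round(rows(x,z,.022),1))
def topw(z,y0,y1,x=.095): # columns of top generator (nearest camera)
    return np.diff(proj("wrist",T+np.array([[x,y0,z-.011],[x,y1,z-.011]])@R.T,s)[:,0])
for z in(-.038,-.042,-.046):print(z,topw(z,-.01,.01),topw(z,.013,.031),topw(z,-.031,.031))
# side view
k=lambda q:(q+.5-[330,222])*10
print("side lens",k(proj("side",T+np.array([[.095,-.01,-.042],[.095,0,-.053]])@R.T)))
for p in([.5659,.1873,-.2012],[.5683,.1862,-.2004]):print(k(proj("side",place(p,[[-.031,-.045,.122],[-.022,-.045,.133],[0,-.045,.133],[.022,-.045,.133]]))))
```

```text
x 0.093 z -0.038 rows [ 39.5 105.9] fixed off-side [ 39.4 105.8]
x 0.095 z -0.038 rows [ 33.1 100.3] fixed off-side [ 33.  100.2]
x 0.097 z -0.038 rows [26.7 94.7] fixed off-side [26.6 94.6]
x 0.093 z -0.042 rows [ 36.  104.7] fixed off-side [ 35.9 104.6]
x 0.095 z -0.042 rows [29.4 98.9] fixed off-side [29.3 98.8]
x 0.097 z -0.042 rows [22.7 93.1] fixed off-side [22.6 93. ]
x 0.093 z -0.046 rows [ 32.3 103.4] fixed off-side [ 32.1 103.3]
x 0.095 z -0.046 rows [25.4 97.5] fixed off-side [25.3 97.4]
x 0.097 z -0.046 rows [18.4 91.5] fixed off-side [18.3 91.4]
-0.038 [58.9288] [53.0856] [182.7682]
-0.042 [60.9757] [54.9328] [189.123]
-0.046 [63.1699] [56.9132] [195.9361]
side lens [[275.6457 243.7631]
 [230.0135 170.1041]]
[[375.9847 286.4396]
 [334.5762 213.6553]
 [231.7174 174.0586]
 [131.1373 135.3586]]
[[365.8174 280.1562]
 [324.4459 207.5113]
 [221.8126 168.0923]
 [121.451  129.5654]]
```

Run:
```python
from h import *
ims=[read_camera("wrist").astype(float) for _ in range(6)]
m=np.mean(ims,0);np.save("pics/w15.npy",m)
g=m.mean(2)
bs=[read_camera("side").astype(float) for _ in range(6)];np.save("pics/s15.npy",np.mean(bs,0))
print(get_state()["tcp_pos"],get_state()["time_s"])
np.set_printoptions(linewidth=250)
def edges(prof,o):
    d=np.gradient(cv2.GaussianBlur(prof.reshape(-1,1),(1,3),.8).ravel());
    L=[]
    for i in range(1,len(d)-1):
        if abs(d[i])>3 and abs(d[i])>=abs(d[i-1]) and abs(d[i])>abs(d[i+1]):
            den=abs(d[i-1])-2*abs(d[i])+abs(d[i+1]);L.append((round(o+i+.5*(abs(d[i-1])-abs(d[i+1]))/den,2),round(d[i],1)))
    return L
for r in(40,45,50,55,60,65,70,75,80):print(r,edges(g[r:r+3,215:430].mean(0),215))
for c in(240,255,270,310,320,330,375,390,405):print("col",c,edges(g[0:150,c:c+4].mean(1),0))
big=cv2.resize(m[20:110,220:425],None,fx=3.9,fy=6,interpolation=cv2.INTER_CUBIC)
cv2.imwrite("pics/w15.png",np.clip((255*(np.clip(big,0,255)/255)**.6-60)*1.8,0,255).astype(np.uint8))
```

```text
[0.5391 0.0486 0.0798] 19.6667
40 [(np.float64(228.33), np.float64(10.7)), (np.float64(281.04), np.float64(-16.1)), (np.float64(291.75), np.float64(17.2)), (np.float64(349.58), np.float64(-13.2)), (np.float64(361.26), np.float64(18.6))]
45 [(np.float64(228.4), np.float64(10.5)), (np.float64(280.98), np.float64(-16.6)), (np.float64(291.52), np.float64(18.9)), (np.float64(350.1), np.float64(-23.0)), (np.float64(354.0), np.float64(3.8)), (np.float64(361.22), np.float64(19.2)), (np.float64(414.78), np.float64(3.2))]
50 [(np.float64(228.48), np.float64(10.3)), (np.float64(280.76), np.float64(-15.9)), (np.float64(286.35), np.float64(-8.3)), (np.float64(291.25), np.float64(24.8)), (np.float64(350.16), np.float64(-24.3)), (np.float64(356.68), np.float64(8.0)), (np.float64(361.43), np.float64(16.8)), (np.float64(414.9), np.float64(3.0))]
55 [(np.float64(228.66), np.float64(10.5)), (np.float64(280.58), np.float64(-15.5)), (np.float64(282.57), np.float64(4.6)), (np.float64(287.92), np.float64(-12.4)), (np.float64(291.3), np.float64(26.3)), (np.float64(350.3), np.float64(-26.6)), (np.float64(354
[... 3711 characters left out ...]
4)), (np.float64(147.79), np.float64(12.1))]
col 375 [(np.float64(30.53), np.float64(-8.0)), (np.float64(92.29), np.float64(-3.1)), (np.float64(97.32), np.float64(9.2)), (np.float64(130.81), np.float64(-9.7)), (np.float64(134.64), np.float64(24.5)), (np.float64(145.29), np.float64(-14.7))]
col 390 [(np.float64(30.58), np.float64(-8.2)), (np.float64(93.1), np.float64(-3.2)), (np.float64(97.4), np.float64(8.9)), (np.float64(134.84), np.float64(17.4)), (np.float64(145.16), np.float64(-15.9))]
col 405 [(np.float64(30.67), np.float64(-8.9)), (np.float64(92.81), np.float64(5.8)), (np.float64(132.8), np.float64(-9.9)), (np.float64(135.24), np.float64(11.4)), (np.float64(145.05), np.float64(-15.3))]
```

View pics/w15.png

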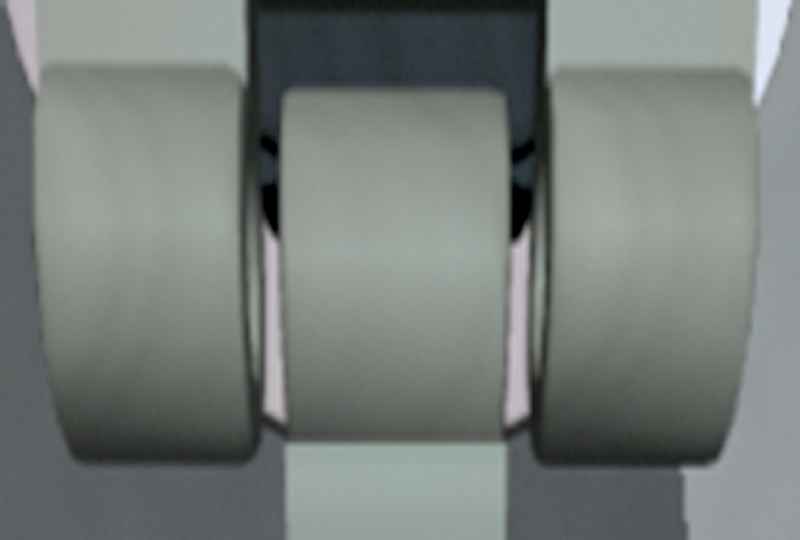

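Run:
```python
from h import *
s=np.load("pics/s14.npz");T=s["tcp_pos"];R=s["eef_rot"]
row=lambda x,z:proj("wrist",[T+R@[x,0,z]],s)[0,1]
from scipy.optimize import brentq
a=np.linspace(0,2*np.pi,1440)
def rows(x,z):
    q=proj("wrist",T+np.array([[x+.011*np.cos(t),0,z+.011*np.sin(t)] for t in a])@R.T,s);return q[:,1].min(),q[:,1].max()
for z in(-.040,-.0412,-.0425):
    xl=brentq(lambda x:rows(x,z)[0]-34.6,.085,.105);xf=brentq(lambda x:rows(x,z)[1]-97.2,.085,.105)
    h=brentq(lambda h:row(xl-np.sqrt(.011**2-h*h),z-h)-93.4,0,.0109)
    xf2=brentq(lambda x:row(x+np.sqrt(.011**2-h*h),z-h)-30.1-.2,.085,.11)
    print(z,"lens",xl,"fixed",xf,"h",h,"fixed2",xf2)
b=np.clip(np.load("pics/s15.npy"),0,255)
c=cv2.resize(b[230:260,335:380],None,fx=16,fy=16,interpolation=cv2.INTER_CUBIC);cv2.imwrite("pics/s15.png",np.clip((255*(np.clip(c,0,255)/255)**.6-70)*1.8,0,255).astype(np.uint8))
```

```text
-0.04 lens 0.09398541451389394 fixed 0.09585046911058975 h 0.00658140388781718 fixed2 0.09603892628258141
-0.0412 lens 0.09365088329662627 fixed 0.09569786314135027 h 0.006770613188868933 fixed2 0.09578239532623242
-0.0425 lens 0.09328847447161005 fixed 0.09553254000399605 h 0.006967728405279075 fixed2 0.09550783159775145
```

View pics/s15.png

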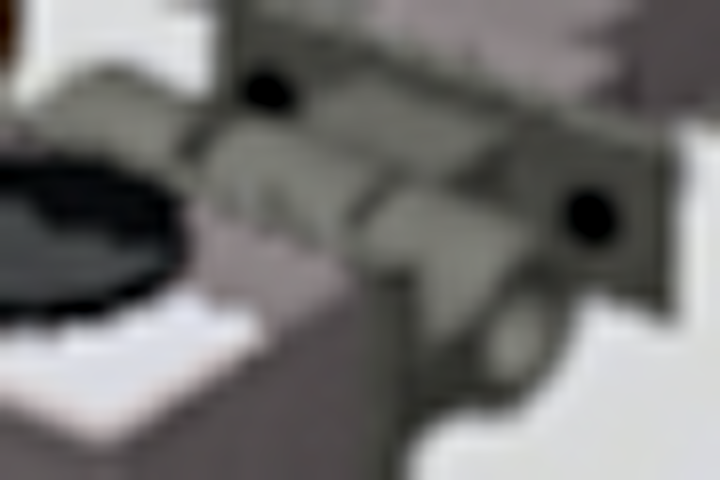

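Both estimates agree: the lens knuckle is about 2 mm short in +y, with height and x matched. I close the remainder.

```bash
python3 -m creep '[[[0.1,0,0],0],[[0.1,0,0],0],[[0,0,0],0],[[0,0,0],0],[[0,0,0],0]]'
python3 - <<'E'
from h import *
s=get_state();print(s["tcp_pos"],s["contact_force"],s["width"])
m=np.mean([read_camera("wrist").astype(float) for _ in range(5)],0);b=np.mean([read_camera("side").astype(float) for _ in range(5)],0)
g=m.mean(2)
def edges(prof,o,th=3):
    d=np.gradient(cv2.GaussianBlur(prof.reshape(-1,1),(1,3),.8).ravel());L=[]
    for i in range(1,len(d)-1):
        if abs(d[i])>th and abs(d[i])>=abs(d[i-1]) and abs(d[i])>abs(d[i+1]):
            den=abs(d[i-1])-2*abs(d[i])+abs(d[i+1]);L.append(float(round(o+i+.5*(abs(d[i-1])-abs(d[i+1]))/den,2)))
    return L
for c in(255,320,390):print("col",c,edges(g[0:150,c:c+4].mean(1),0))
for r in(35,40,45,50):print(r,edges(g[r:r+3,215:430].mean(0),215,8))
T=s["tcp_pos"];R=s["eef_rot"]
from scipy.optimize import brentq
a=np.linspace(0,2*np.pi,1440)
def rows(x,z):
    q=proj("wrist",T+np.array([[x+.011*np.cos(t),0,z+.011*np.sin(t)] for t in a])@R.T,s);return q[:,1].min(),q[:,1].max()
z=-.0412
top=min(edges(g[25:60,318:328].mean(1),25),key=lambda v:abs(v-34.6))
bot=np.mean([min(edges(g[80:120,c:c+10].mean(1),80,5),key=lambda v:abs(v-103)) for c in(255,380)])
print("top,bot",top,bot)
print(brentq(lambda x:rows(x,z)[0]-top,.08,.11),brentq(lambda x:rows(x,z)[1]-bot,.08,.11))
cv2.imwrite("pics/w16.png",cv2.resize(np.clip(255*(np.clip(m[0:160,200:440],0,255)/255)**.6,0,255).astype(np.uint8),None,fx=3.3,fy=3.3,interpolation=cv2.INTER_CUBIC))
c=cv2.resize(b[228:263,335:380],None,fx=16,fy=16,interpolation=cv2.INTER_CUBIC);cv2.imwrite("pics/s16.png",np.clip((255*(np.clip(c,0,255)/255)**.6-70)*1.8,0,255).astype(np.uint8))
cv2.imwrite("pics/s16f.png",np.clip(b,0,255).astype(np.uint8))
cv2.imwrite("pics/s16l.png",cv2.resize((255*(np.clip(b[200:345,280:440],0,255)/255)**.6).astype(np.uint8),None,fx=4,fy=4,interpolation=cv2.INTER_CUBIC))
E
```

```text
time_s: 20.08
tcp_pos: [0.5395, 0.0506, 0.0798]
eef_rot: [[0.199, 0.98, 0.0], [0.98, -0.199, 0.0], [0.0, 0.0, -1.0]]
contact_force: [-0.2, 0.4, -4.4]
width: 0.168
[0.5395 0.0506 0.0798] [-0.159   0.3878 -4.3523] 0.16780725173566652
col 255 [3.63, 37.39, 98.43, 103.24, 131.29, 134.96, 146.03]
col 320 [27.9, 34.61, 93.42, 145.04, 147.87]
col 390 [4.32, 37.94, 99.88, 103.79, 134.84, 145.16]
35 [226.3, 283.04, 292.23, 348.98, 359.77, 413.14, 417.41]
40 [228.98, 282.98, 291.84, 349.53, 360.3, 412.02, 415.07]
45 [228.97, 281.45, 291.57, 349.96, 360.99]
50 [228.94, 281.44, 291.38, 350.2, 361.07]
top,bot 34.62 103.51
0.09364479617222815 0.09350419371033951
```

View pics/w16.png

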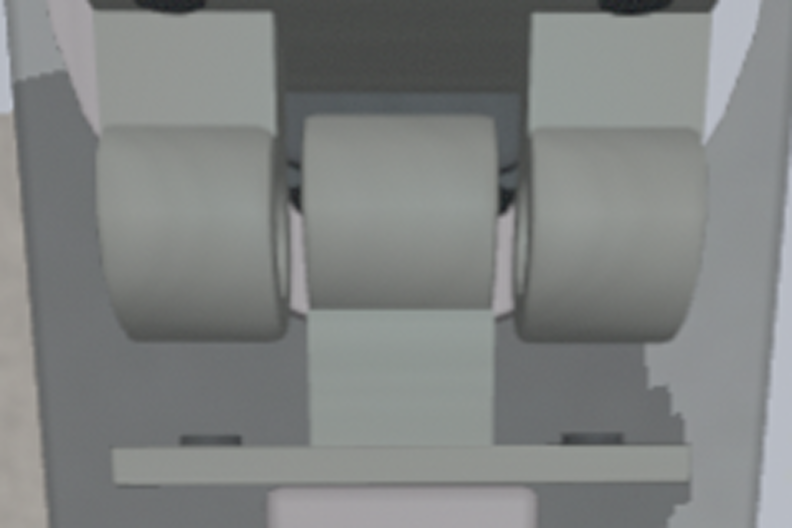

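View pics/s16.png

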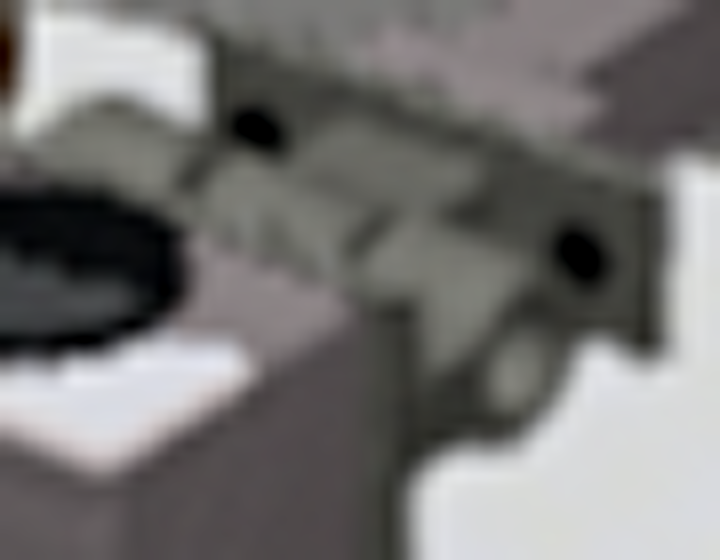

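View pics/s16l.png

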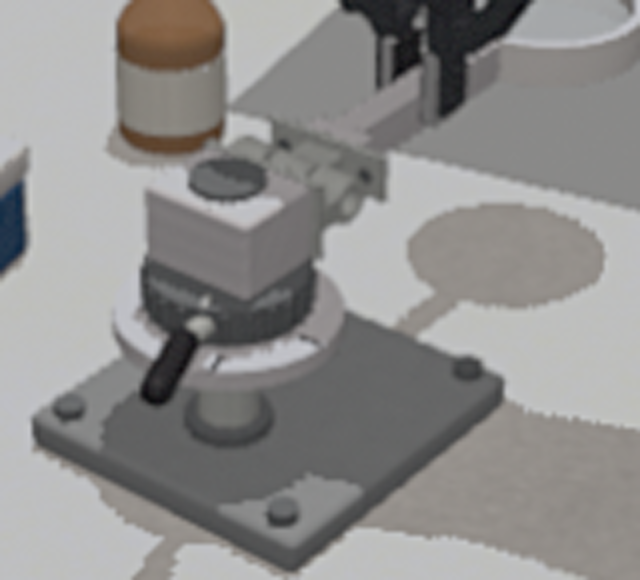

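Run:
```python
from h import *
b=cv2.imread("pics/s16f.png").astype(float).mean(2)
a=np.linspace(0,2*np.pi,720)
p=[.5676,.1866,-.2008]
def crest(xs,dz=0): # silhouette px for stand-x
    Q=proj("side",place(p,np.array([[xs,-.045+.011*np.cos(t),.122+dz+.011*np.sin(t)] for t in a])))
    n=np.array([.39,-.92]) # up normal to line approx
    return Q[np.argmax(Q@n)]
for xs in(.026,.022,.018,.006,.003,0,-.003,-.006,-.018,-.022,-.026):
    c=crest(xs);d1=crest(xs,.001)-c;n=np.array([.37,-.93])
    t=np.arange(-4,4.01,.1);P=c+t[:,None]*n
    v=cv2.remap(b.astype(np.float32),P[:,0].astype(np.float32).reshape(1,-1),P[:,1].astype(np.float32).reshape(1,-1),cv2.INTER_CUBIC).ravel()
    g=np.gradient(cv2.GaussianBlur(v.reshape(-1,1),(1,9),2).ravel());k=[(round(float(t[i]),1),round(float(g[i]*10),1)) for i in range(1,len(g)-1) if abs(g[i])>=abs(g[i-1]) and abs(g[i])>abs(g[i+1]) and abs(g[i])>.4]
    print(xs,np.round(c,1),"px/mm",round(float(d1@n),2),k)
```

```text
0.026 [342.4 233.6] px/mm 0.47 [(-1.3, -10.3), (0.3, 54.3), (3.1, 5.3), (3.7, -11.6)]
0.022 [344.2 234.3] px/mm 0.47 [(-1.6, -11.7), (0.1, 53.5), (2.1, -4.2), (2.8, 4.1), (3.7, -17.9)]
0.018 [346. 235.] px/mm 0.47 [(-2.6, -4.4), (-1.8, -8.0), (-0.1, 43.0), (2.9, -26.9)]
0.006 [351.5 237.1] px/mm 0.47 [(-0.8, -28.8), (-0.1, -29.4), (1.8, 18.0)]
0.003 [352.9 237.6] px/mm 0.47 [(-3.5, 7.8), (-1.5, -9.1), (-0.4, -9.3), (1.7, -5.8), (2.8, -4.2)]
0 [354.2 238.1] px/mm 0.47 [(-3.7, 4.9), (-1.5, -9.4), (0.3, 4.0), (3.3, -10.8)]
-0.003 [355.6 238.7] px/mm 0.47 [(-1.4, -10.1), (0.4, 6.3), (3.6, -11.8)]
-0.006 [357.  239.2] px/mm 0.47 [(-1.3, -7.0), (0.1, 4.7), (3.5, -12.0)]
-0.018 [362.6 241.3] px/mm 0.48 [(-0.5, -18.0), (1.4, 11.8), (3.6, -8.7)]
-0.022 [364.5 242.1] px/mm 0.48 [(-2.1, -4.0), (-0.7, -17.8), (-0.1, -18.1)]
-0.026 [366.4 242.8] px/mm 0.48 [(-0.5, -14.7)]
```

Side and wrist both put the knuckle about 0.8 mm low. I raise it by that, settle, and make a last check.

```bash
python3 -m creep '[[[0,0,-0.08],0],[[0,0,0],0],[[0,0,0],0],[[0,0,0],0],[[0,0,0],0]]'
python3 - <<'E'
from h import *
s=get_state();print(s["tcp_pos"],s["contact_force"],s["wrist_torque"],s["width"],s["time_s"],np.abs(s["dq"]).max())
m=read_camera("wrist");t=read_camera("top")
cv2.imwrite("pics/w17.png",(255*(m/255.)**.6).astype(np.uint8));cv2.imwrite("pics/t17.png",cv2.resize((255*(t[200:340,170:430]/255.)**.6).astype(np.uint8),None,fx=3,fy=3,interpolation=cv2.INTER_CUBIC))
E
```

```text
time_s: 21.0
tcp_pos: [0.5395, 0.0506, 0.0806]
eef_rot: [[0.199, 0.98, -0.0], [0.98, -0.199, 0.0], [0.0, -0.0, -1.0]]
contact_force: [-0.6, 0.4, -3.6]
width: 0.168
[0.5395 0.0506 0.0806] [-0.5636  0.4103 -3.5928] [ 0.0034 -0.0157  0.0251] 0.16802887047136122 21.0 0.11285483973253134
```

View pics/w17.png

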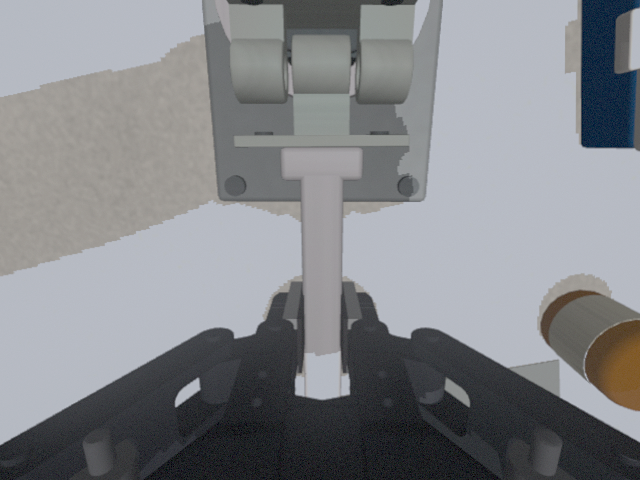

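View pics/t17.png

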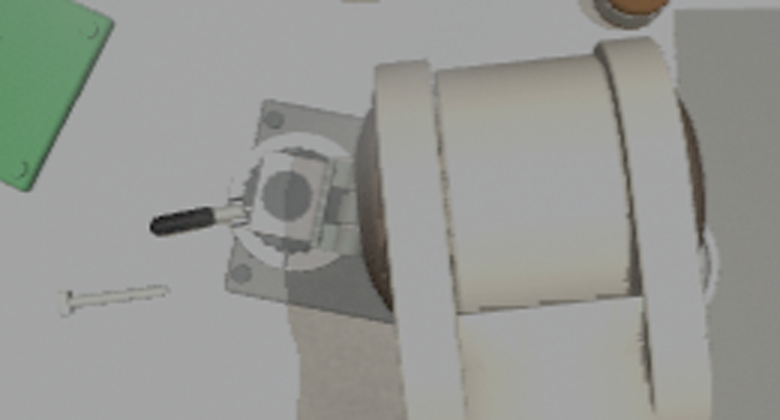

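The wrist view shows the lens knuckle (px 293–350) centred in the gap (px 287–357) and coaxial with the fixed knuckles. The top view shows the lever still at the lock mark. The force reading is about 3.6 N, which is the arm's weight, so it is not leaning on the stand. I hand in.

```bash
python3 -c "
from cell import *
print(close_job())"
```

```text
the job is handed in; nothing more can be done
None
```

I turned the grey stand's collar clockwise to its locked mark, picked up the lens arm by its bar, and brought its knuckle in between the two fixed knuckles. I handed the job in at about 21 s, still holding it there. The hand-in reports no verdict.

**Last checks:**
- **Collar:** after release, the lever stood midway between the engraved pair (wrist px 321, lines at 312 and 331). The last top view still shows it there.
- **Alignment along the hole (x):** the knuckle is centred in the gap to about half a pixel.
- **Alignment front to back (y):** the two axes agreed to about 0.2 mm.
- **Height (z):** the side and wrist views were less clear here and put the knuckle roughly 0.8 mm low. I raised it 0.8 mm but did not measure the height again. I expect it within about 1.5 mm.
- **Grip and load:** the fingers are stopped on the bar (opening 0.17) and the tool points straight down. The measured 3.6 N is about the arm's own weight, so it is not leaning on the stand.
- **Bystanders:** I never went near the bottle, tip box or pin. All three looked undisturbed in the views, though I did not measure their positions again at the end.

**What disagreed:** the real fingertips sit about 33 to 36 mm short of the reported tool point. My first grasp at the lever therefore closed on nothing above the handle. I measured the offset in the pictures and used it for the later moves.

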